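Unload the run-in fixture and hang up the basket

TASK

The run-in is over: flip all three toggle clamps of the fixture up past centre and leave them standing open, take out the motors that lie under them (some nests may be empty) and lay them in the wire basket without dropping them. When all the motors are in, hang the basket by its bail on the two-pronged hook of the stand so that it hangs still, and leave the red bottle and the white test clip where they are.

Things in the scene. Friction and masses are not known exactly. Their poses are not given: they have to be found in the camera images.
- motor_left_center (a point): centre of the light grey DC motor that starts in the left nest of the fixture (absent in some starts). A can 58 mm long (its x axis, level), 33 mm wide across its round sides (y), flat below and on top, 30 mm high (z), about 0.12 kg; grasp it across the round sides, so with the fingers closing along its y
- motor_middle_center (a point): centre of the light grey DC motor that starts in the middle nest of the fixture (absent in some starts). A can 58 mm long (its x axis, level), 33 mm wide across its round sides (y), flat below and on top, 30 mm high (z), about 0.12 kg; grasp it across the round sides, so with the fingers closing along its y
- motor_right_center (a point): centre of the light grey DC motor that starts in the right nest of the fixture (absent in some starts). A can 58 mm long (its x axis, level), 33 mm wide across its round sides (y), flat below and on top, 30 mm high (z), about 0.12 kg; grasp it across the round sides, so with the fingers closing along its y
- lever_left (a joint): left toggle clamp's lever: 0 = shut (over centre, pad sprung on the motor), grows as its free end swings up; stop at 1.78 rad. About 3 N at the grip breaks it over centre, then it moves easily. Let go below 1.5 it may sink back; past that it stays up. A link carries the clamp arm with it: the arm stands upright, clear of the motor, once the lever is past 1.5
- grip_left (a point): centre of the left lever's red grip, a rounded bar 64 mm long, 14 mm wide (along the hinge) and 12 mm thick, 66 mm from the hinge. Shut, the lever points to the fixture's -x and 12 degrees upward; the point turns with the lever
- hinge_left (a point): hinge of the left lever, fixed on the fixture, 76 mm above the bench; the axis is the point's y. Opening swings the grip from the point's -x side up through its +z and about 24 degrees past it
- nest_left (a point): centre of the left nest's floor, 26 mm above the bench: a block 20 mm wide on a 12 mm plate, 12 mm high stops at both ends of the motor. Fixture frame: x from levers to nests, y along the row (nests 62 mm apart, left = +y), z up. Clamps stand 85 mm high shut, open arms and levers 170 mm; open arms stand 60 mm behind the nest (-x)
- lever_middle (a joint): middle toggle clamp's lever: 0 = shut (over centre, pad sprung on the motor), grows as its free end swings up; stop at 1.78 rad. About 3 N at the grip breaks it over centre, then it moves easily. Let go below 1.5 it may sink back; past that it stays up. A link carries the clamp arm with it: the arm stands upright, clear of the motor, once the lever is past 1.5
- grip_middle (a point): centre of the middle lever's red grip, a rounded bar 64 mm long, 14 mm wide (along the hinge) and 12 mm thick, 66 mm from the hinge. Shut, the lever points to the fixture's -x and 12 degrees upward; the point turns with the lever
- hinge_middle (a point): hinge of the middle lever, fixed on the fixture, 76 mm above the bench; the axis is the point's y. Opening swings the grip from the point's -x side up through its +z and about 24 degrees past it
- nest_middle (a point): centre of the middle nest's floor, 26 mm above the bench: a block 20 mm wide on a 12 mm plate, 12 mm high stops at both ends of the motor. Fixture frame: x from levers to nests, y along the row (nests 62 mm apart, left = +y), z up. Clamps stand 85 mm high shut, open arms and levers 170 mm; open arms stand 60 mm behind the nest (-x)
- lever_right (a joint): right toggle clamp's lever: 0 = shut (over centre, pad sprung on the motor), grows as its free end swings up; stop at 1.78 rad. About 3 N at the grip breaks it over centre, then it moves easily. Let go below 1.5 it may sink back; past that it stays up. A link carries the clamp arm with it: the arm stands upright, clear of the motor, once the lever is past 1.5
- grip_right (a point): centre of the right lever's red grip, a rounded bar 64 mm long, 14 mm wide (along the hinge) and 12 mm thick, 66 mm from the hinge. Shut, the lever points to the fixture's -x and 12 degrees upward; the point turns with the lever
- hinge_right (a point): hinge of the right lever, fixed on the fixture, 76 mm above the bench; the axis is the point's y. Opening swings the grip from the point's -x side up through its +z and about 24 degrees past it
- nest_right (a point): centre of the right nest's floor, 26 mm above the bench: a block 20 mm wide on a 12 mm plate, 12 mm high stops at both ends of the motor. Fixture frame: x from levers to nests, y along the row (nests 62 mm apart, left = +y), z up. Clamps stand 85 mm high shut, open arms and levers 170 mm; open arms stand 60 mm behind the nest (-x)
- bail (a point): middle of the basket's fixed bail: a level round bar 10 mm thick (blue sleeve in the middle) along the point's y, 110 mm between its uprights, 145 mm above the basket's underside, across the middle of its length. The basket is lifted by it; about 0.35 kg empty
- basket_floor (a point): centre of the basket's inner floor, 3 mm above its underside. Open dark wire basket 190 mm long (x), 104 mm wide (y), rim 50 mm above its underside, walls 3 mm. The bail crosses over x = 0, so motors go in on either side of it, at x about +58 or -58 mm, lying along x; a third may lie on top of another. The rack's front rail runs 0.62 m over the bench's front edge: reach in from the aisle
- hook_seat (a point): where the middle of the bail bar lies when the basket hangs, 194 mm above the bench, between two yellow prongs of 8 mm rod 31 mm to either side (y); bar along y. The prongs come from a post 160 mm behind (+x), dip at the seat and turn up again: tips 20 mm in front (-x), rising 17 mm over the hung bar's axis; rise 22 mm behind. Lower the bar from above
- lock_bottle: red bottle with a white nozzle, 32 mm across, 94 mm tall, standing on the bench as a bystander; origin at its foot
- lead_clip: white test clip, 24 x 100 x 17 mm, bystander lying near the levers; origin at its underside
There are look-alikes about, which are no part of the job. Leave any yellow look-alike of the part that bears motor_left_center alone.

How it is judged:
On the way:
1. all the motors lie in the basket before it is hung up (x of motor_left_center in the frame of basket_floor between -0.092 and 0.092 m and y of motor_left_center in the frame of basket_floor between -0.051 and 0.051 m and z of motor_left_center in the frame of basket_floor between 0 and 0.062 m and x of motor_middle_center in the frame of basket_floor between -0.092 and 0.092 m and y of motor_middle_center in the frame of basket_floor between -0.051 and 0.051 m and z of motor_middle_center in the frame of basket_floor between 0 and 0.062 m and x of motor_right_center in the frame of basket_floor between -0.092 and 0.092 m and y of motor_right_center in the frame of basket_floor between -0.051 and 0.051 m and z of motor_right_center in the frame of basket_floor between 0 and 0.062 m and height (world z) of bail below 0.16 m), for 0.2 s.
At the end, for the whole second after the job is handed in: all motors lie inside the basket; the basket hangs at rest (slower than 0.08 m/s) with its bail on both prongs (bar within 20 mm of the seat sideways and about 10 mm in height); all three levers stand open, past 1.4 rad (x of motor_left_center in the frame of basket_floor between -0.092 and 0.092 m and y of motor_left_center in the frame of basket_floor between -0.051 and 0.051 m and z of motor_left_center in the frame of basket_floor between 0 and 0.062 m and x of motor_middle_center in the frame of basket_floor between -0.092 and 0.092 m and y of motor_middle_center in the frame of basket_floor between -0.051 and 0.051 m and z of motor_middle_center in the frame of basket_floor between 0 and 0.062 m and x of motor_right_center in the frame of basket_floor between -0.092 and 0.092 m and y of motor_right_center in the frame of basket_floor between -0.051 and 0.051 m and z of motor_right_center in the frame of basket_floor between 0 and 0.062 m and horizontal distance between bail and hook_seat below 0.02 m and z of bail in the frame of hook_seat between -0.01 and 0.012 m and linear speed of basket below 0.08 m/s and value of joint each of lever_left, lever_middle, lever_right above 1.4 rad); the robot touches nothing.
It fails at once if a motor is dragged out from under its shut clamp ((horizontal distance between motor_left_center and nest_left between 0.02 and 0.045 m and height (world z) of motor_left_center below 0.075 m and contact force between clamp_left and motor_left above 2 N) or (horizontal distance between motor_middle_center and nest_middle between 0.02 and 0.045 m and height (world z) of motor_middle_center below 0.075 m and contact force between clamp_middle and motor_middle above 2 N) or (horizontal distance between motor_right_center and nest_right between 0.02 and 0.045 m and height (world z) of motor_right_center below 0.075 m and contact force between clamp_right and motor_right above 2 N)).
It fails at once if a motor is dropped (it moves faster than 1.2 m/s, a fall of over 7 cm) (linear speed of any of motor_left, motor_middle, motor_right above 1.2 m/s).
It fails at once if the red bottle or the white test clip is pushed more than 3 cm (distance of any of lock_bottle, lead_clip from where it was at the start of the episode above 0.03 m).
Of motor_left, motor_middle, motor_right only 2 to 3 are there at a start; the rules pass over those that are not, and their reading is None.
At some moment in a run one of basket may be knocked a few centimetres aside while the robot is not near it.
It also fails if it takes over 200 s, if anything falls off the work surface, if the arm or the gripper's body presses on something with over 40 N, if the wrist force passes 120 N, or if a joint passes its speed limit or range.

ROBOT

A 6-joint arm with a two-finger parallel gripper is mounted at the origin on a cart in front of the work surface, level with it; the furniture and walls round the work are solid. World frame = base frame: x ahead of the robot, y to its left, z up, the work surface at z = 0. Lengths are in m, angles in rad, forces in N, time in s.
With the tool pointing down it reaches from about 0.25 to 0.775 m from the base axis. Payload 4 kg.
Tool frame: the origin (TCP) lies at the centre of the arm's flange, where the gripper is bolted on; the fingertips stand 199 mm ahead of it and the grasp point (between the pads) lies 180 mm ahead of it (robot.tcp_to_tips is the distance from the TCP to the fingertips, in m); z points along the fingers, y is the line along which they close (so a half turn about z gives the same grasp; the last joint's range is limited). The gripper opens to 94 mm and grips with 3 to 60 N. Pads are 16 mm wide; open, the fingers measure 119 mm over their backs; the gripper's body (75 mm by 177 mm) begins 78 mm behind the grasp point.
Start: joints at [1.026, 0.087, 1.371, -0, 1.684, -0.103], TCP at [0.235, 0.497, 0.405] pointing down, gripper open.
Joint ranges: [-3.1, 3.1], [-0.76, 2.03], [0.27, 2.55], [-1.08, 4.22], [0.17, 2.65], [-2.57, 2.57]. Speed limits (rad/s): [2.79, 2.79, 3.14, 3.14, 3.14, 3.14].

INTERFACE

Orientations are given as [roll, pitch, yaw] about the fixed x, y, z axes, in that order (R = Rz(yaw) Ry(pitch) Rx(roll)).
In Python, from bench import telemetry, snapshot, ticket, robot gives the robot as it stands.
- The arm moves only by the tool apply_moves, never from a script. Its argument "moves" is a list that holds one entry, the list of rows, each a list of 5 numbers: the shift along the tool's x, y, z in units of 50 mm (1.0 is 50 mm), then the turn about the tool's z in units of 10 degrees (1.0 is 10 degrees), then the closure, from 0 (fully open) to 1 (shut). A call has 1 to 10 rows; each row is the pose to reach, as a shift and turn from the pose commanded when the call began, along the tool's axes at that moment; what a row does not reach only later rows make up. A row lasts 1/8 s, in which the tool goes at most 62.5 mm and 10.7 degrees, less where a joint would pass 70% of its speed; a pose out of reach is approached as far as the arm can. A call with a gripper value outside its range is refused whole. The fingers move at their own pace and stop on an object; the grip force is fixed at half the most. Time passes only in rows, so rows that repeat a pose let the fingers close. It gives the time, the measured TCP pose, the force, the opening and the grip force at its end, in the units of the state.
- telemetry.get_obs(): the state, without advancing time (a new reading comes with each control period).
- snapshot(name): name is "scene" or "top" or "wrist"; returns a dict with "image" (400x640x3 uint8, red, green, blue), "fovy" (degrees; the focal length in pixels is half the picture's height over the tangent of half this angle, whatever the lens; pixels are square), "cx", "cy" (the principal point, pixels), "R" (3x3) and "t" (3): a world point X has camera coordinates R X + t. Camera axes: x right, y down, z forward; pixel columns grow to the right and rows downward; lengths in m; the calibration is good to about 2 mm. A picture is of the moment at which its call begins. There is no depth.
- ticket.close_job(): hands the job in; it is judged then, once.
The state is a dict: "time": time; "joint_positions": joint angles; "qvel": joint speeds; "joint_torque": joint torques, N m; "tool_pos": TCP position; "ee_rot": TCP orientation; "wrist_force": force on the tool from outside, world axes, zero at the start; "wrist_torque": the same for the moment, N m; "width": finger opening in m; "finger_force": force on a finger pad.
Only numpy, scipy, OpenCV 4.12 (cv2) and the standard library are available. Lean on these libraries where they do the work, as an engineer would, in place of code of your own. Each camera call takes 0.05 s, during which the arm holds its last target. There are 200 camera calls.

## Working session

There is one attempt and no reset: what is moved stays moved. The work goes in short steps, Python scripts to look and compute and a tool call to move; the robot and the scene stay as the last step left them, time stands still between calls to the robot, and variables do not carry over. Pictures are saved under pics/ and viewed, at most 20 in all, crops included, and the job is handed in when it is done.

Besides the shell and the picture viewer there is one more tool, called after ">>>" as name([rows], argument=value, ...), one row to a line, values as JSON. apply_moves: Moves the arm, as the interface text tells. Its arguments: {"type":"object","properties":{"moves":{"type":"array","items":{"type":"array","items":{"type":"array","items":{"type":"number"}}}}},"required":["moves"]}

```bash
ls; mkdir -p pics; cat > h.py <<'E'
import numpy as np,cv2
from bench import telemetry,snapshot,ticket,robot
from scipy.spatial.transform import Rotation as Ro
def shot(n,f=None):
    s=snapshot(n); s={k:(np.array(v) if k!='fovy' else v) for k,v in s.items()}
    if f: cv2.imwrite('pics/'+f,cv2.cvtColor(s['image'],cv2.COLOR_RGB2BGR)); np.savez('pics/'+f[:-4],**s)
    return s
def ld(f): return dict(np.load('pics/'+f+'.npz'))
def ray(s,u,v):
    f=200/np.tan(np.radians(float(s['fovy']))/2)
    R,t=s['R'],s['t']; d=R.T@np.array([(u-s['cx'])/f,(v-s['cy'])/f,1]); return -R.T@t,d
def onz(s,u,v,z):
    o,d=ray(s,u,v); return o+d*(z-o[2])/d[2]
def proj(s,X):
    f=200/np.tan(np.radians(float(s['fovy']))/2); c=s['R']@np.array(X)+s['t']; return c[:2]/c[2]*f+[s['cx'],s['cy']]
def obs():
    o=telemetry.get_obs(); return o
def rel(p,yaw=None):
    "tool-frame shift units from the current pose to TCP target p"
    o=obs(); R=Ro.from_euler('xyz',o['ee_rot']).as_matrix(); return R.T@(np.array(p)-o['tool_pos'])/.05
E
python3 - <<'E'
from h import *
a=shot('scene','s0.png');b=shot('top','t0.png')
for s in(a,b): print(s['fovy'],s['cx'],s['cy'],-s['R'].T@s['t'])
print(obs())
E
```

```text
pics
43.15094117687701 317.26850602076104 196.71469504275652 [-0.1957442  -0.87497071  0.69260098]
55.03080845719804 310.92537091818366 203.1785083926386 [ 0.29638359 -0.21565669  0.98979516]
{'time': 0.1, 'joint_positions': array([ 1.02589562e+00,  8.72835440e-02,  1.37100412e+00, -5.21989351e-05,
        1.68341092e+00, -1.03122942e-01]), 'qvel': array([ 0.00029579, -0.00021176, -0.00065127, -0.00021443, -0.00049408,
       -0.00189818]), 'joint_torque': array([ 1.51673506e-02, -3.28418040e+01, -2.91461045e+01,  7.22112204e-02,
        1.15134590e-01, -1.17902622e-03]), 'tool_pos': array([0.23516829, 0.4971765 , 0.40450569]), 'ee_rot': array([-3.14148194e+00,  4.06879013e-05,  2.69980903e+00]), 'wrist_force': array([ 0.62817881, -0.46534521, -0.72877313]), 'wrist_torque': array([0.06734006, 0.03100197, 0.02314382]), 'finger_force': 1.000876148318639, 'width': 0.0939658231067978}
```

View pics/s0.png

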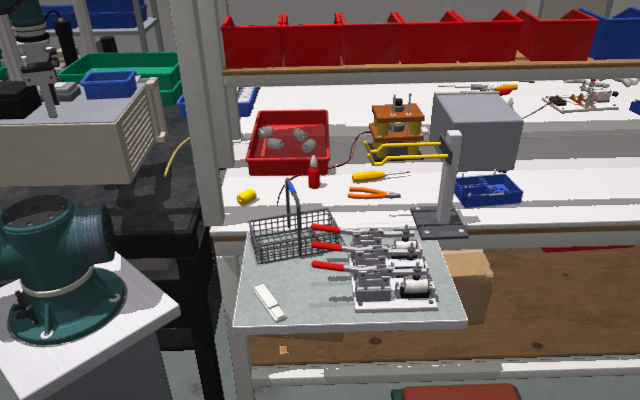

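View pics/t0.png

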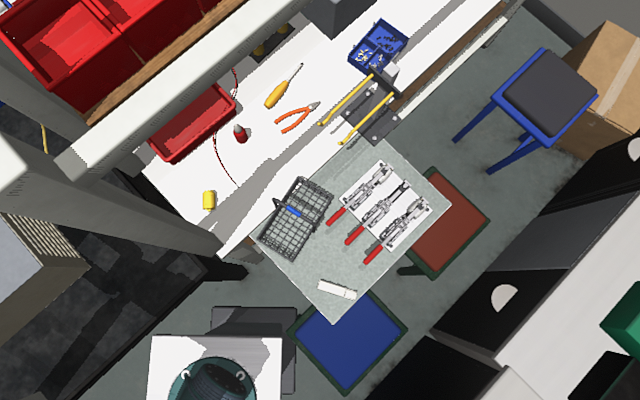

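The scene view shows the fixture at (390,270), red grips at (325,228), (325,245) and (330,266), and the basket at (295,235) with its bail at (290,190). The hook prongs are at (400,150) and the clip at (268,302). The top view has the grips at about (336,216), (355,235) and (373,252), and the prongs at (345,105)–(360,125). Next I'll zoom both in.

```bash
python3 - <<'E'
from h import *
a=cv2.imread('pics/t0.png')[60:310,240:460]; b=cv2.imread('pics/s0.png')[120:330,230:480]
a=cv2.resize(a,(528,600),interpolation=cv2.INTER_CUBIC)
cv2.imwrite('pics/t0z.png',a)
b=cv2.resize(b,None,fx=2.8,fy=2.8,interpolation=cv2.INTER_CUBIC)
cv2.imwrite('pics/s0z.png',b)
for n,z in(('t0',.09),('s0',.09)):
    s=ld(n); h=cv2.cvtColor(s['image'],cv2.COLOR_RGB2HSV)
    for nm,m in (('red',((h[...,0]<6)|(h[...,0]>174))&(h[...,1]>170)&(h[...,2]>90)),('blue',(abs(h[...,0].astype(int)-112)<10)&(h[...,1]>150)&(h[...,2]>90)),('yel',(abs(h[...,0].astype(int)-26)<6)&(h[...,1]>150)&(h[...,2]>90))):
        k,l,st,c=cv2.connectedComponentsWithStats(m.astype(np.uint8))
        for i in range(1,k):
            if 15<st[i,4]<900: print(n,nm,st[i],c[i].round(1),onz(s,*c[i],{'red':.09,'blue':.145,'yel':.2}[nm]).round(3))
E
```

```text
t0 red [  0   0  32  23 230] [13.6  9.1] [0.971 0.563 0.09 ]
t0 red [234 129  11  14  85] [239.8 135.9] [ 0.636 -0.046  0.09 ]
t0 red [423 205  30  30  32] [438.3 218.8] [ 0.44  -0.528  0.09 ]
t0 red [326 207  20  19 117] [335.4 215.9] [ 0.442 -0.283  0.09 ]
t0 red [345 226  19  19 118] [353.8 235.2] [ 0.397 -0.327  0.09 ]
t0 red [364 245  19  19 124] [372.9 253.8] [ 0.354 -0.372  0.09 ]
t0 blue [ 3  0  9  8 28] [7.1 3.1] [0.946 0.534 0.145]
t0 blue [369  25  34  28 352] [384.2  38.1] [ 0.877 -0.396  0.145]
t0 blue [348  43  26  19 137] [361.2  51.4] [ 0.839 -0.339  0.145]
t0 blue [369  54  11  10  37] [374.4  59.6] [ 0.818 -0.371  0.145]
t0 blue [358  60   6   6  17] [360.8  62.5] [ 0.81  -0.338  0.145]
t0 blue [487 102   9  10  42] [491.3 106.2] [ 0.704 -0.648  0.145]
t0 blue [532 142   9   7  30] [536.1 144.8] [ 0.61  -0.746  0.145]
t0 blue [286 205  15  12  70] [293.  210.5] [ 0.443 -0.185  0.145]
t0 yel [322  73  52  52 210] [347.  98.] [ 0.689 -0.299  0.2  ]
t0 yel [265  81  21  25 131] [274.7  93.4] [ 0.696 -0.138  0.2  ]
t0 yel [338  92  56  52 223] [366.8 117.1] [ 0.645 -0.3
[... 1083 characters left out ...]
[635.  107.3] [ 1.433 -0.58   0.145]
s0 blue [474 175  47  19 361] [498.1 185.7] [ 0.749 -0.501  0.145]
s0 blue [287 183   8  10  40] [290.6 187.4] [ 0.444 -0.175  0.145]
s0 blue [454 182  13  19 113] [458.9 190.7] [ 0.674 -0.45   0.145]
s0 blue [470 194  11   4  16] [475.6 195.2] [ 0.681 -0.485  0.145]
s0 yel [498  85  19   5  60] [508.4  86.5] [ 1.208 -0.292  0.2  ]
s0 yel [374 117  13  19 125] [380.3 127.6] [ 0.726 -0.198  0.2  ]
s0 yel [409 122   9  13  92] [413.3 127.4] [ 0.78  -0.257  0.2  ]
s0 yel [364 140  84  25 779] [400.9 150.7] [ 0.655 -0.309  0.2  ]
s0 yel [352 171  32  11 236] [367.2 175.8] [ 0.516 -0.326  0.2  ]
s0 yel [237 189  19  16 202] [245.9 196.6] [ 0.299 -0.208  0.2  ]
```

View pics/t0z.png

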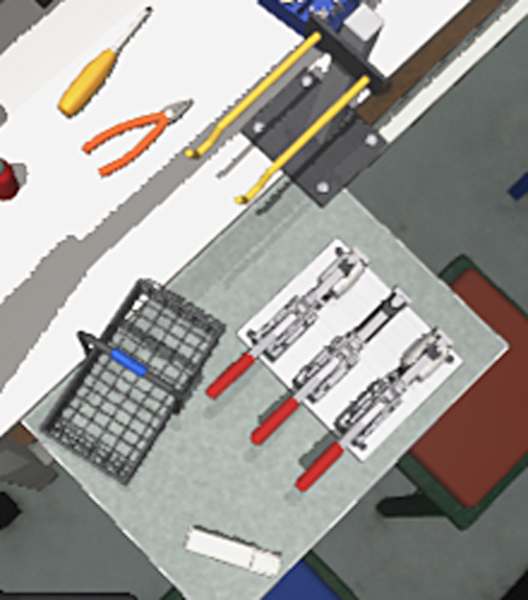

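View pics/s0z.png

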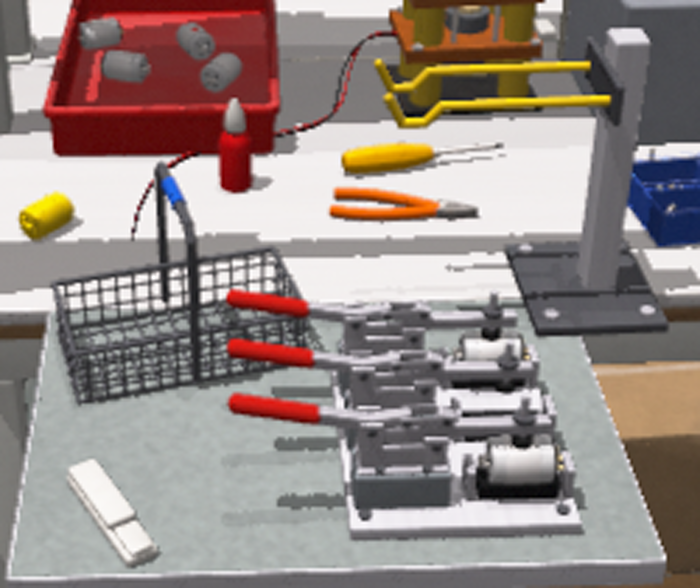

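Left and right nests hold motors and the middle nest is empty. Fixture yaw is about -45°, and the grips are 62 mm apart at the expected height in both views. Before moving I'll check where the rack post and rail are against the arm's swing.

```bash
python3 - <<'E'
from h import *
a=ld('s0');b=ld('t0')
print('tcp proj',proj(a,[.235,.497,.405]),proj(b,[.235,.497,.405]),'base',proj(a,[0,0,0]),proj(b,[0,0,0]))
for u,v in((212,226),(184,95),(222,228),(250,232),(232,325)): print('scene',u,v,onz(a,u,v,0).round(3))
for u,v in((217,257),(240,238),(262,232),(332,324),(450,205)): print('top',u,v,onz(b,u,v,0).round(3))
for z in(.2,.62): 
  for u,v in((215,250),(150,145),(85,150)): print(z,onz(b,u,v,z).round(3))
w=shot('wrist','w0.png')
c=np.vstack([cv2.resize(cv2.imread('pics/w0.png'),(480,300)),np.hstack([cv2.resize(cv2.imread('pics/t0.png')[0:400,0:320],(240,300)),cv2.resize(cv2.imread('pics/s0.png')[0:400,0:320],(240,300))])])
cv2.imwrite('pics/c0.png',c)
E
```

```text
tcp proj [32.77367896 33.68577338] [-188.0429326   311.04877872] base [ 70.03891929 304.44701073] [212.085841   402.75616406]
scene 212 226 [0.355 0.016 0.   ]
scene 184 95 [0.838 0.861 0.   ]
scene 222 228 [ 0.367 -0.008  0.   ]
scene 250 232 [ 0.401 -0.071  0.   ]
scene 232 325 [ 0.184 -0.28   0.   ]
top 217 257 [ 0.344  0.011 -0.   ]
top 240 238 [ 0.393 -0.045  0.   ]
top 262 232 [ 0.41  -0.101  0.   ]
top 332 324 [ 0.185 -0.284  0.   ]
top 450 205 [ 0.492 -0.592  0.   ]
0.2 [ 0.348 -0.03   0.2  ]
0.2 [0.569 0.124 0.2  ]
0.2 [0.555 0.261 0.2  ]
0.62 [ 0.321 -0.129  0.62 ]
0.62 [ 0.424 -0.057  0.62 ]
0.62 [0.417 0.008 0.62 ]
```

View pics/c0.png

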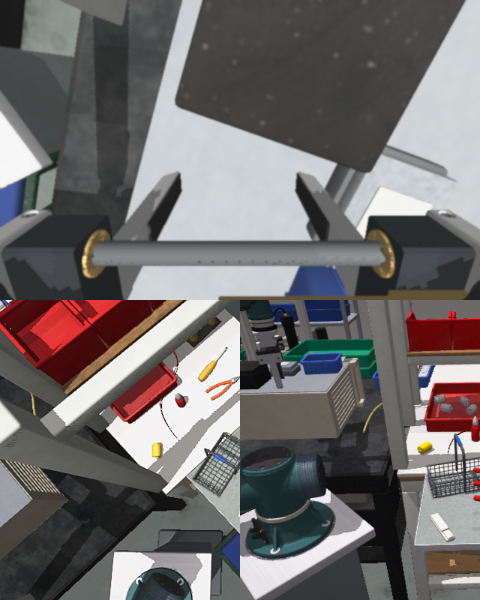

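The picture shows the rack post standing at the bench corner, about (0.35, 0.015), with the start pose beyond it. The arm therefore has to retract and swing by at a radius of about 0.26 m. I'll write a small row calculator.

```bash
cat >> h.py <<'E'
def rows(wps,start=None):
    "wps: (x,y,z_tcp,yaw_deg,closure); prints rows for apply_moves relative to the present pose"
    o=obs(); p=np.array(o['tool_pos']); yaw=o['ee_rot'][2]
    if start is not None: p=np.array(start[:3]); yaw=np.radians(start[3])
    x=np.array([np.cos(yaw),np.sin(yaw),0]); y=np.array([np.sin(yaw),-np.cos(yaw),0]); out=[]
    for w in wps:
        d=np.array(w[:3])-p; t=-((w[3]-np.degrees(yaw)+180)%360-180)/10
        out.append([round(float(q),2) for q in (d@x/.05,d@y/.05,-d[2]/.05,t,w[4])])
    print(str([out]).replace(' ',''))
E
python3 - <<'E'
from h import *
W=[]
P=lambda r,a,z,yaw:(r*np.cos(np.radians(a)),r*np.sin(np.radians(a)),z,yaw,0.)
# retract
rows([P(.50,64.7,.41,157),P(.45,64.7,.41,159),P(.40,64.7,.41,162),P(.35,64.7,.41,166),P(.31,64.7,.41,170),P(.27,64.7,.41,174),P(.26,55,.41,178),P(.26,45,.41,180),P(.26,35,.41,180),P(.26,35,.41,180)])
s=P(.26,35,.41,180)
rows([P(.26,25,.41,180),P(.26,14,.41,180),P(.26,3,.41,180),P(.26,-8,.41,180),P(.26,-19,.41,172),P(.26,-30,.41,163),P(.26,-40,.41,154),P(.29,-47,.41,145),P(.33,-48,.4,138),P(.36,-48,.4,135)],s)
E
```

```text
[[[0.0,-1.0,-0.11,-0.23,0.0],[0.0,-2.0,-0.11,-0.43,0.0],[0.0,-3.0,-0.11,-0.73,0.0],[0.0,-4.0,-0.11,-1.13,0.0],[0.0,-4.8,-0.11,-1.53,0.0],[0.0,-5.6,-0.11,-1.93,0.0],[-0.88,-5.87,-0.11,-2.33,0.0],[-1.75,-6.1,-0.11,-2.53,0.0],[-2.58,-6.48,-0.11,-2.53,0.0],[-2.58,-6.48,-0.11,-2.53,0.0]]]
[[[-0.45,-0.78,-0.0,-0.0,0.0],[-0.79,-1.72,-0.0,-0.0,0.0],[-0.93,-2.71,-0.0,-0.0,0.0],[-0.89,-3.71,-0.0,-0.0,0.0],[-0.66,-4.68,-0.0,0.8,0.0],[-0.24,-5.58,-0.0,1.7,0.0],[0.28,-6.33,-0.0,2.6,0.0],[0.3,-7.22,-0.0,3.5,0.0],[-0.16,-7.89,0.2,4.2,0.0],[-0.56,-8.33,0.2,4.5,0.0]]]
```

>>> apply_moves([
  [[0, -1, -0.1, -0.2, 0], [0, -2, -0.1, -0.4, 0], [0, -3, -0.1, -0.7, 0], [0, -4, -0.1, -1.1, 0], [0, -4.8, -0.1, -1.5, 0], [0, -5.6, -0.1, -1.9, 0], [-0.88, -5.87, -0.1, -2.3, 0], [-1.75, -6.1, -0.1, -2.5, 0], [-2.58, -6.48, -0.1, -2.53, 0], [-2.58, -6.48, -0.1, -2.53, 0]],
])

```text
time: 1.4
tool_pos: [0.2146, 0.147, 0.4089]
ee_rot: [-3.141, -0.001, 3.132]
wrist_force: [-0.5, -0.7, -2.0]
width: 0.0943
finger_force: 0.0
```

>>> apply_moves([
  [[-0.45, -0.78, 0, 0, 0], [-0.79, -1.72, 0, 0, 0], [-0.93, -2.71, 0, 0, 0], [-0.89, -3.71, 0, 0, 0], [-0.66, -4.68, 0, 0.8, 0], [-0.24, -5.58, 0, 1.7, 0], [0.28, -6.33, 0, 2.6, 0], [0.3, -7.22, 0, 3.5, 0], [-0.16, -7.89, 0.2, 4.2, 0], [-0.56, -8.33, 0.2, 4.5, 0]],
])

```text
time: 2.65
tool_pos: [0.2424, -0.2676, 0.3982]
ee_rot: [3.14, -0.003, 2.354]
wrist_force: [0.4, -0.6, -1.3]
width: 0.0941
finger_force: 0.0
```

```bash
python3 - <<'E'
from h import *
w=shot('wrist'); print(w['fovy'],-w['R'].T@w['t'],w['R'][2],obs()['tool_pos'])
for g in ((.441,-.282,.09),(.3965,-.325,.09),(.353,-.37,.09)): print(proj(w,g))
rows([(.3,-.30,.42,135,.3),(.34,-.32,.42,135,.3)])
E
```

```text
64.74246055987678 [ 0.18499842 -0.21044966  0.37773501] [ 0.19493671 -0.19454739 -0.96132772] [ 0.24399019 -0.26916586  0.39802679]
[438.77905622 329.82630672]
[381.4941737  329.16015027]
[323.44364841 330.15954217]
[[[-1.23,0.36,-0.44,-0.01,0.3],[-2.08,0.64,-0.44,-0.01,0.3]]]
```

>>> apply_moves([
  [[-1, 0.4, -0.6, 0, 0.4], [-2, 0.8, -1, 0, 0.4], [-2.6, 0.9, -1, 0, 0.4], [-2.6, 0.9, -1, 0, 0.4]],
])

```text
time: 3.2
tool_pos: [0.3671, -0.3266, 0.4484]
ee_rot: [3.141, -0.003, 2.36]
wrist_force: [0.5, 0.3, -2.4]
width: 0.0579
finger_force: 0.0
```

```bash
python3 - <<'E'
from h import *
w=shot('wrist','w1.png'); o=obs(); print(o['tool_pos'],o['ee_rot'],o['width'])
h=cv2.cvtColor(w['image'],cv2.COLOR_RGB2HSV); m=((h[...,0]<6)|(h[...,0]>174))&(h[...,1]>170)&(h[...,2]>90)
k,l,st,c=cv2.connectedComponentsWithStats(m.astype(np.uint8))
for i in range(1,k):
    if st[i,4]>200:
        u,v=c[i]; pts=np.argwhere(l==i)[:,::-1].astype(np.float32); r=cv2.minAreaRect(pts)
        print(st[i],c[i],onz(w,u,v,.09).round(4),r)
for g in ((.441,-.282,.09),(.3965,-.325,.09),(.353,-.37,.09)): print(proj(w,g))
E
```

```text
[ 0.36600628 -0.32627932  0.44864821] [ 3.14113137 -0.00325642  2.35909681] 0.05686253818731213
[612 163  28  21 335] [628.3761194  170.48059701] [ 0.5948 -0.0766  0.09  ] ((629.0, 169.00001525878906), (30.4105281829834, 16.099689483642578), 26.56505012512207)
[275 177  11  48 418] [280.13636364 200.14114833] [ 0.3509 -0.3699  0.09  ] ((280.0475158691406, 200.4977569580078), (47.13706588745117, 9.180074691772461), 87.27368927001953)
[331 178  10  47 413] [335.57869249 201.031477  ] [ 0.3952 -0.3267  0.09  ] ((335.5, 201.0), (46.0, 9.0), 90.0)
[384 178  15  47 415] [390.78072289 201.10120482] [ 0.4388 -0.283   0.09  ] ((390.90350341796875, 201.19493103027344), (9.32713508605957, 47.07589340209961), 7.907162666320801)
[392.71642397 201.85841633]
[337.43581755 200.78359974]
[281.45892912 201.52448375]
```

View pics/w1.png

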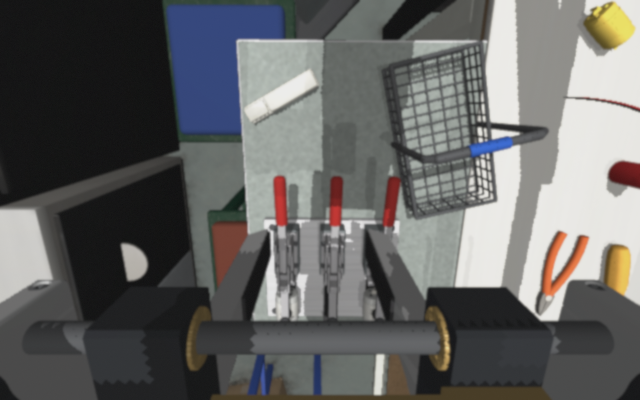

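Grips measured at right (280,200) → (.351,-.370), middle (335,201) → (.395,-.327) and left (391,201) → (.439,-.283). These agree with the other views within 2 mm. The basket is at (440,130), skewed slightly. I'll go to the left lever.

```bash
python3 - <<'E'
from h import *
rows([(.439,-.283,.44,134.7,.57),(.439,-.283,.39,134.7,.57),(.439,-.283,.33,134.7,.57),(.439,-.283,.27,134.7,.57),(.439,-.283,.27,134.7,1)])
E
```

```text
[[[-0.42,1.64,0.17,0.05,0.57],[-0.42,1.64,1.17,0.05,0.57],[-0.42,1.64,2.37,0.05,0.57],[-0.42,1.64,3.57,0.05,0.57],[-0.42,1.64,3.57,0.05,1.0]]]
```

>>> apply_moves([
  [[-0.42, 1, 0.17, 0, 0.57], [-0.42, 1.64, 0.3, 0, 0.57], [-0.42, 1.64, 1.2, 0, 0.57], [-0.42, 1.64, 2.4, 0, 0.57], [-0.42, 1.64, 3.1, 0, 0.57], [-0.42, 1.64, 3.57, 0, 0.57], [-0.42, 1.64, 3.57, 0, 0.57], [-0.42, 1.64, 3.57, 0, 1], [-0.42, 1.64, 3.57, 0, 1], [-0.42, 1.64, 3.57, 0, 1]],
])

```text
time: 4.5
tool_pos: [0.4388, -0.2837, 0.2728]
ee_rot: [3.136, 0.003, 2.356]
wrist_force: [7.6, 8.6, -0.0]
width: 0.0139
finger_force: 6.1
```

>>> apply_moves([
  [[0, 0, 0, 0, 1], [-0.07, 0, -0.22, 0, 1], [-0.2, 0, -0.46, 0, 1], [-0.37, 0, -0.68, 0, 1], [-0.59, 0, -0.85, 0, 1], [-0.84, 0, -0.97, 0, 1], [-1.11, 0, -1.03, 0, 1], [-1.38, 0, -1.04, 0, 1], [-1.61, 0, -1.01, 0, 1], [-1.74, 0, -0.96, 0, 1]],
])

```text
time: 5.75
tool_pos: [0.5005, -0.3451, 0.3223]
ee_rot: [3.137, 0.003, 2.357]
wrist_force: [3.3, 2.9, 6.7]
width: 0.0089
finger_force: 30.1
```

```bash
python3 - <<'E'
from h import *
s=shot('scene','s1.png')
b=cv2.resize(s['image'][60:330,230:480,::-1],None,fx=2.2,fy=2.2,interpolation=cv2.INTER_CUBIC); cv2.imwrite('pics/s1z.png',b)
E
```

```text
(no output)
```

View pics/s1z.png

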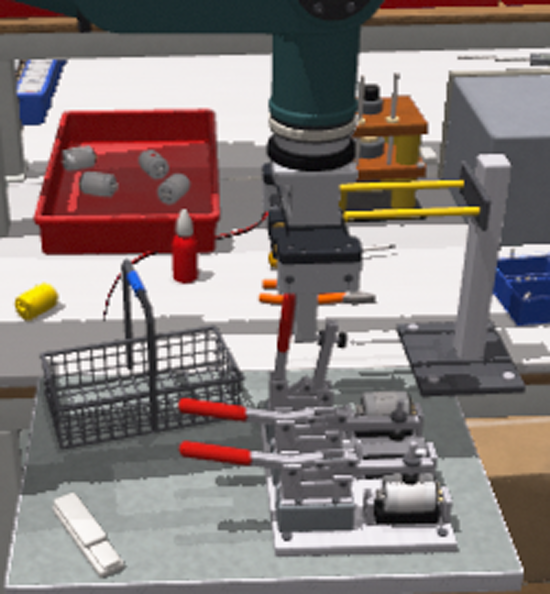

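Left lever slipped and stands near vertical at crop (287,325), with the pads pinching its edge. I'll measure its angle by intersecting the rays with the lever's swing plane.

```bash
cat >> h.py <<'E'
FX=np.array([.703,-.711,0]);FY=np.array([.711,.703,0])
HG={'l':np.array([.439,-.283,0])+.0646*FX,'m':np.array([.395,-.327,0])+.0646*FX,'r':np.array([.351,-.370,0])+.0646*FX}
def levers(s,lo=250):
    h=cv2.cvtColor(s['image'],cv2.COLOR_RGB2HSV); m=((h[...,0]<6)|(h[...,0]>174))&(h[...,1]>170)&(h[...,2]>70)
    k,l,st,c=cv2.connectedComponentsWithStats(m.astype(np.uint8))
    for i in range(1,k):
        if 60<st[i,4]<1200:
            pts=np.argwhere(l==i)[:,::-1]
            for n,H in HG.items():
                Q=[]
                for u,v in pts:
                    o,d=ray(s,u,v); Q.append(o+d*(((H-o)@FY)/(d@FY))-H)
                Q=np.array(Q); x=Q@FX; z=Q[:,2]-.076; r=np.hypot(x.mean(),z.mean())
                if .05<r<.08 and np.hypot(x,z).max()<.115: print(n,c[i].round(1),'r',r.round(3),'lever deg',np.degrees(np.arctan2(z.mean(),-x.mean())).round(1)-12,'x',x.min().round(3),x.max().round(3),'z',z.max().round(3))
E
python3 - <<'E'
from h import *
levers(ld('s1')); o=obs(); print(((np.array(o['tool_pos'])-HG['l'])@FX),o['tool_pos'][2]-.18-.076)
E
```

```text
l [359.5 206. ] r 0.068 lever deg 81.6 x -0.002 0.011 z 0.096
l [325.8 245.6] r 0.071 lever deg -36.9 x -0.096 -0.032 z -0.017
m [325.8 245.6] r 0.069 lever deg 1.6999999999999993 x -0.096 -0.037 z 0.028
m [327.4 265.5] r 0.072 lever deg -40.0 x -0.095 -0.032 z -0.022
r [327.4 265.5] r 0.067 lever deg 1.5 x -0.094 -0.036 z 0.027
0.0236221550074385 0.06617936641474155
```

>>> apply_moves([
  [[0, 0, 0, 0, 0.72], [0.1, 0, 0, 0, 0.7], [0.42, 0, 0, 0, 0.7], [0.42, 0, 0, 0, 1], [0.42, 0, 0, 0, 1], [0.42, 0, 0, 0, 1]],
])

```text
time: 6.55
tool_pos: [0.4852, -0.3298, 0.3185]
ee_rot: [3.138, -0.002, 2.357]
wrist_force: [3.1, 5.5, -2.8]
width: 0.0139
finger_force: 30.0
```

```bash
python3 - <<'E'
from h import *
levers(shot('scene','s2.png')); o=obs(); print(o['width'],((np.array(o['tool_pos'])-HG['l'])@FX),o['tool_pos'][2]-.18-.076)
E
```

```text
l [325.8 245.5] r 0.071 lever deg -37.0 x -0.096 -0.032 z -0.017
m [325.8 245.5] r 0.069 lever deg 1.6999999999999993 x -0.096 -0.037 z 0.028
m [327.5 265.5] r 0.072 lever deg -40.1 x -0.095 -0.032 z -0.022
r [327.5 265.5] r 0.067 lever deg 1.5 x -0.094 -0.036 z 0.027
0.013315249441918219 0.0011672400429042409 0.06251531546972301
```

>>> apply_moves([
  [[-0.06, 0, 0, 0, 1], [-0.12, 0, 0, 0, 1], [-0.18, 0, 0.01, 0, 1], [-0.24, 0, 0.02, 0, 1], [-0.3, 0, 0.03, 0, 1], [-0.36, 0, 0.05, 0, 1], [-0.42, 0, 0.07, 0, 1], [-0.47, 0, 0.09, 0, 1], [-0.47, 0, 0.09, 0, 1]],
])

```text
time: 7.72
tool_pos: [0.5014, -0.346, 0.3148]
ee_rot: [3.138, -0.005, 2.357]
wrist_force: [0.3, 7.6, 3.2]
width: 0.0139
finger_force: 30.0
```

```bash
python3 - <<'E'
from h import *
levers(shot('scene','s2.png')); o=obs(); print(o['width'],((np.array(o['tool_pos'])-HG['l'])@FX),o['tool_pos'][2]-.18-.076)
E
```

```text
l [325.9 245.6] r 0.071 lever deg -37.0 x -0.096 -0.032 z -0.017
m [325.9 245.6] r 0.069 lever deg 1.6999999999999993 x -0.096 -0.037 z 0.028
m [327.5 265.5] r 0.072 lever deg -40.0 x -0.095 -0.032 z -0.022
r [327.5 265.5] r 0.067 lever deg 1.5 x -0.094 -0.036 z 0.027
0.013831586381607386 0.024046069886550475 0.05886109372981653
```

>>> apply_moves([
  [[0, 0, 0, 0, 0.65], [0, 0, 0, 0, 0.6], [0, 0, -0.6, 0, 0.57], [0, 0, -1.4, 0, 0.57], [0.6, 0, -2, 0, 0.57], [1.5, 0, -2.4, 0, 0.57], [1.5, 0, -2.4, 0, 0.57]],
])

```text
time: 8.65
tool_pos: [0.4468, -0.2937, 0.438]
ee_rot: [3.141, 0.006, 2.356]
wrist_force: [0.3, -0.2, -1.6]
width: 0.0409
finger_force: 0.0
```

```bash
python3 - <<'E'
from h import *
levers(shot('scene','s2.png'))
rows([(.395,-.327,.44,134.7,.57),(.395,-.327,.39,134.7,.57),(.395,-.327,.33,134.7,.57),(.395,-.327,.267,134.7,.57),(.395,-.327,.267,134.7,1)])
E
```

```text
l [366.6 206.7] r 0.068 lever deg 94.0 x 0.008 0.031 z 0.096
l [326.  245.6] r 0.071 lever deg -37.1 x -0.096 -0.032 z -0.017
m [326.  245.6] r 0.069 lever deg 1.6999999999999993 x -0.096 -0.037 z 0.028
m [327.4 265.5] r 0.072 lever deg -40.0 x -0.095 -0.032 z -0.022
r [327.4 265.5] r 0.067 lever deg 1.5 x -0.094 -0.036 z 0.027
[[[0.28,-1.2,-0.08,0.03,0.57],[0.28,-1.2,0.92,0.03,0.57],[0.28,-1.2,2.12,0.03,0.57],[0.28,-1.2,3.38,0.03,0.57],[0.28,-1.2,3.38,0.03,1.0]]]
```

Left lever stands at about 1.62 rad. Middle lever next, with a firmer hold and a slower arc.

>>> apply_moves([
  [[0.28, -1.2, 0, 0, 0.57], [0.28, -1.2, 1, 0, 0.57], [0.28, -1.2, 2, 0, 0.57], [0.28, -1.2, 2.9, 0, 0.57], [0.28, -1.2, 3.38, 0, 0.57], [0.28, -1.2, 3.4, 0, 0.57], [0.28, -1.2, 3.4, 0, 1], [0.28, -1.2, 3.4, 0, 1], [0.28, -1.2, 3.4, 0, 1], [0.28, -1.2, 3.4, 0, 1]],
])

```text
time: 9.95
tool_pos: [0.3962, -0.3272, 0.266]
ee_rot: [3.14, 0.003, 2.356]
wrist_force: [1.7, 1.0, 0.7]
width: 0.0136
finger_force: 30.0
```

>>> apply_moves([
  [[-0.02, 0, -0.1, 0, 1], [-0.07, 0, -0.22, 0, 1], [-0.13, 0, -0.35, 0, 1], [-0.2, 0, -0.46, 0, 1], [-0.28, 0, -0.57, 0, 1], [-0.37, 0, -0.68, 0, 1], [-0.48, 0, -0.77, 0, 1], [-0.59, 0, -0.85, 0, 1], [-0.71, 0, -0.91, 0, 1], [-0.71, 0, -0.91, 0, 1]],
])

```text
time: 11.2
tool_pos: [0.4207, -0.3518, 0.3101]
ee_rot: [3.141, -0.004, 2.356]
wrist_force: [0.5, 6.4, -5.5]
width: 0.014
finger_force: 30.0
```

>>> apply_moves([
  [[-0.13, 0, -0.06, 0, 1], [-0.26, 0, -0.09, 0, 1], [-0.4, 0, -0.12, 0, 1], [-0.54, 0, -0.13, 0, 1], [-0.67, 0, -0.13, 0, 1], [-0.8, 0, -0.11, 0, 1], [-0.92, 0, -0.08, 0, 1], [-1.02, 0, -0.05, 0, 1], [-1.07, 0, -0.02, 0, 1], [-1.07, 0, -0.02, 0, 1]],
])

```text
time: 12.45
tool_pos: [0.4584, -0.3911, 0.3117]
ee_rot: [-3.139, 0.002, 2.355]
wrist_force: [0.2, -0.1, -2.8]
width: 0.0005
finger_force: 0.2
```

```bash
python3 - <<'E'
from h import *
levers(shot('scene','s2.png')); o=obs(); print(o['width'],((np.array(o['tool_pos'])-HG['m'])@FX),o['tool_pos'][2]-.18-.076)
E
```

```text
m [362.2 227.1] r 0.059 lever deg 81.7 x -0.002 0.011 z 0.08
m [327.4 265.5] r 0.072 lever deg -40.0 x -0.095 -0.032 z -0.022
r [327.4 265.5] r 0.067 lever deg 1.5 x -0.094 -0.036 z 0.027
0.0005116319965117867 0.02523947973300878 0.05514910973730504
```

>>> apply_moves([
  [[0, 0, -0.06, 0, 0.72], [0.1, 0, -0.1, 0, 0.7], [0.46, 0, -0.13, 0, 0.7], [0.46, 0, -0.13, 0, 1], [0.46, 0, -0.13, 0, 1], [0.46, 0, -0.13, 0, 1], [0.46, 0, -0.13, 0, 1]],
])

```text
time: 13.38
tool_pos: [0.4425, -0.3738, 0.3178]
ee_rot: [3.141, -0.0, 2.356]
wrist_force: [0.2, 2.8, 0.1]
width: 0.0142
finger_force: 30.0
```

>>> apply_moves([
  [[-0.06, 0, 0, 0, 1], [-0.12, 0, 0, 0, 1], [-0.18, 0, 0.01, 0, 1], [-0.24, 0, 0.02, 0, 1], [-0.3, 0, 0.03, 0, 1], [-0.36, 0, 0.05, 0, 1], [-0.42, 0, 0.07, 0, 1], [-0.47, 0, 0.09, 0, 1], [-0.47, 0, 0.09, 0, 1]],
])

```text
time: 14.5
tool_pos: [0.4587, -0.39, 0.3137]
ee_rot: [3.141, -0.003, 2.356]
wrist_force: [-2.0, 5.1, 4.4]
width: 0.0136
finger_force: 30.0
```

```bash
python3 - <<'E'
from h import *
levers(shot('scene','s2.png')); o=obs(); print(o['width'],((np.array(o['tool_pos'])-HG['m'])@FX),o['tool_pos'][2]-.18-.076)
E
```

```text
m [327.5 265.5] r 0.072 lever deg -40.0 x -0.095 -0.032 z -0.022
r [327.5 265.5] r 0.067 lever deg 1.5999999999999996 x -0.094 -0.036 z 0.027
0.014037282961699912 0.024942266360625787 0.05771714555771225
```

Held at about 112°. I'll release it, then do the right lever the same way, with a regrip at 80°.

>>> apply_moves([
  [[0, 0, 0, 0, 0.65], [0, 0, 0, 0, 0.6], [0, 0, -0.6, 0, 0.57], [0, 0, -1.4, 0, 0.57], [0.6, 0, -2, 0, 0.57], [1.5, 0, -2.4, 0, 0.57], [1.5, 0, -2.4, 0, 0.57]],
])

```text
time: 15.42
tool_pos: [0.4049, -0.3364, 0.4363]
ee_rot: [-3.141, 0.006, 2.356]
wrist_force: [-0.3, 0.2, -2.6]
width: 0.0407
finger_force: 0.0
```

```bash
python3 - <<'E'
from h import *
levers(shot('scene','s2.png'))
g=(.351,-.370)
rows([(*g,.44,134.7,.57),(*g,.39,134.7,.57),(*g,.33,134.7,.57),(*g,.267,134.7,.57),(*g,.267,134.7,1)])
E
```

```text
l [366.6 206.5] r 0.069 lever deg 93.9 x 0.008 0.031 z 0.096
m [369.5 223.7] r 0.068 lever deg 92.9 x 0.006 0.031 z 0.095
m [327.4 265.5] r 0.072 lever deg -40.1 x -0.095 -0.032 z -0.022
r [327.4 265.5] r 0.067 lever deg 1.4000000000000004 x -0.094 -0.036 z 0.027
[[[0.31,-1.24,-0.11,0.03,0.57],[0.31,-1.24,0.89,0.03,0.57],[0.31,-1.24,2.09,0.03,0.57],[0.31,-1.24,3.35,0.03,0.57],[0.31,-1.24,3.35,0.03,1.0]]]
```

>>> apply_moves([
  [[0.31, -1.24, 0, 0, 0.57], [0.31, -1.24, 1, 0, 0.57], [0.31, -1.24, 2, 0, 0.57], [0.31, -1.24, 2.9, 0, 0.57], [0.31, -1.24, 3.36, 0, 0.57], [0.31, -1.24, 3.36, 0, 0.57], [0.31, -1.24, 3.36, 0, 1], [0.31, -1.24, 3.36, 0, 1], [0.31, -1.24, 3.36, 0, 1], [0.31, -1.24, 3.36, 0, 1]],
])

```text
time: 16.73
tool_pos: [0.3516, -0.3703, 0.2665]
ee_rot: [3.141, 0.003, 2.356]
wrist_force: [3.0, 1.1, 1.4]
width: 0.0136
finger_force: 30.0
```

>>> apply_moves([
  [[-0.02, 0, -0.1, 0, 1], [-0.07, 0, -0.22, 0, 1], [-0.13, 0, -0.35, 0, 1], [-0.2, 0, -0.46, 0, 1], [-0.28, 0, -0.57, 0, 1], [-0.37, 0, -0.68, 0, 1], [-0.48, 0, -0.77, 0, 1], [-0.59, 0, -0.85, 0, 1], [-0.71, 0, -0.91, 0, 1], [-0.71, 0, -0.91, 0, 1]],
])

```text
time: 17.98
tool_pos: [0.3761, -0.395, 0.3106]
ee_rot: [3.141, -0.004, 2.356]
wrist_force: [-0.0, 6.0, -5.4]
width: 0.0139
finger_force: 30.0
```

>>> apply_moves([
  [[-0.13, 0, -0.06, 0, 1], [-0.26, 0, -0.09, 0, 1], [-0.4, 0, -0.12, 0, 1], [-0.48, 0, -0.13, 0, 1], [-0.48, 0, -0.13, 0, 1], [-0.3, 0, -0.13, 0, 0.7], [-0.48, 0, -0.13, 0, 0.7], [-0.48, 0, -0.13, 0, 1], [-0.48, 0, -0.13, 0, 1], [-0.48, 0, -0.13, 0, 1]],
])

```text
time: 19.23
tool_pos: [0.3935, -0.4124, 0.3176]
ee_rot: [3.141, 0.001, 2.356]
wrist_force: [1.1, 1.9, -0.5]
width: 0.0135
finger_force: 30.0
```

```bash
python3 - <<'E'
from h import *
levers(shot('scene','s2.png')); o=obs(); print(o['width'],((np.array(o['tool_pos'])-HG['r'])@FX),o['tool_pos'][2]-.18-.076)
E
```

```text
r [351.8 244.1] r 0.067 lever deg 60.0 x -0.03 -0.009 z 0.083
0.013315771705666748 -0.004590226140173807 0.061623476582406536
```

>>> apply_moves([
  [[0, 0, 0, 0, 0.72], [0.15, 0, 0, 0, 0.7], [0.32, 0, 0.02, 0, 0.7], [0.32, 0, 0.02, 0, 1], [0.32, 0, 0.02, 0, 1], [0.32, 0, 0.02, 0, 1], [0.32, 0, 0.02, 0, 1]],
])

```text
time: 20.15
tool_pos: [0.382, -0.4008, 0.3162]
ee_rot: [3.141, -0.001, 2.356]
wrist_force: [0.1, 3.4, -0.9]
width: 0.0135
finger_force: 30.0
```

>>> apply_moves([
  [[-0.08, 0, -0.02, 0, 1], [-0.16, 0, -0.03, 0, 1], [-0.24, 0, -0.03, 0, 1], [-0.32, 0, -0.03, 0, 1], [-0.4, 0, -0.03, 0, 1], [-0.48, 0, -0.02, 0, 1], [-0.56, 0, 0, 0, 1], [-0.64, 0, 0.02, 0, 1], [-0.64, 0, 0.02, 0, 1]],
])

```text
time: 21.28
tool_pos: [0.404, -0.4229, 0.3169]
ee_rot: [3.141, -0.004, 2.356]
wrist_force: [-3.3, 7.2, 7.2]
width: 0.0136
finger_force: 30.0
```

```bash
python3 - <<'E'
from h import *
levers(shot('scene','s2.png')); o=obs(); print(o['width'],((np.array(o['tool_pos'])-HG['r'])@FX),o['tool_pos'][2]-.18-.076)
E
```

```text
0.013655938433919108 0.010277971374453916 0.06089067934050309
```

>>> apply_moves([
  [[0, 0, 0, 0, 0.72], [0.1, 0, 0, 0, 0.7], [0.2, 0, 0.02, 0, 0.7], [0.2, 0, 0.02, 0, 1], [0.2, 0, 0.02, 0, 1], [0.2, 0, 0.02, 0, 1], [0.2, 0, 0.02, 0, 1]],
])

```text
time: 22.2
tool_pos: [0.3975, -0.4165, 0.314]
ee_rot: [3.141, -0.0, 2.356]
wrist_force: [0.4, 1.7, -3.0]
width: 0.0142
finger_force: 30.0
```

>>> apply_moves([
  [[-0.06, 0, 0, 0, 1], [-0.12, 0, 0, 0, 1], [-0.18, 0, 0.01, 0, 1], [-0.24, 0, 0.02, 0, 1], [-0.3, 0, 0.03, 0, 1], [-0.36, 0, 0.05, 0, 1], [-0.42, 0, 0.07, 0, 1], [-0.48, 0, 0.09, 0, 1], [-0.48, 0, 0.09, 0, 1]],
])

```text
time: 23.32
tool_pos: [0.414, -0.433, 0.3106]
ee_rot: [3.141, -0.003, 2.356]
wrist_force: [-2.7, 4.0, 3.1]
width: 0.0141
finger_force: 30.0
```

>>> apply_moves([
  [[0, 0, 0, 0, 0.65], [0, 0, 0, 0, 0.6], [0, 0, -0.6, 0, 0.57], [0, 0, -1.4, 0, 0.57], [0.6, 0, -2, 0, 0.57], [1.5, 0, -2.4, 0, 0.57], [1.5, 0, -2.4, 0, 0.57]],
])

```text
time: 24.2
tool_pos: [0.3603, -0.3795, 0.4329]
ee_rot: [-3.141, 0.006, 2.356]
wrist_force: [0.9, -0.8, -1.4]
width: 0.0404
finger_force: 0.0
```

```bash
python3 - <<'E'
from h import *
levers(shot('scene','s2.png'))
w=shot('wrist','w2.png'); t=shot('top','t2.png'); o=obs(); print(o['tool_pos'],o['width'])
b=cv2.imread('pics/t2.png')[60:310,240:460]
cv2.imwrite('pics/c2.png',np.hstack([cv2.resize(b,(352,400)),cv2.resize(cv2.imread('pics/s2.png')[140:320,300:500],(444,400))]))
E
```

```text
l [366.6 206.6] r 0.068 lever deg 93.9 x 0.008 0.031 z 0.096
[ 0.36160947 -0.38095138  0.42881445] 0.040481440591597
```

View pics/c2.png

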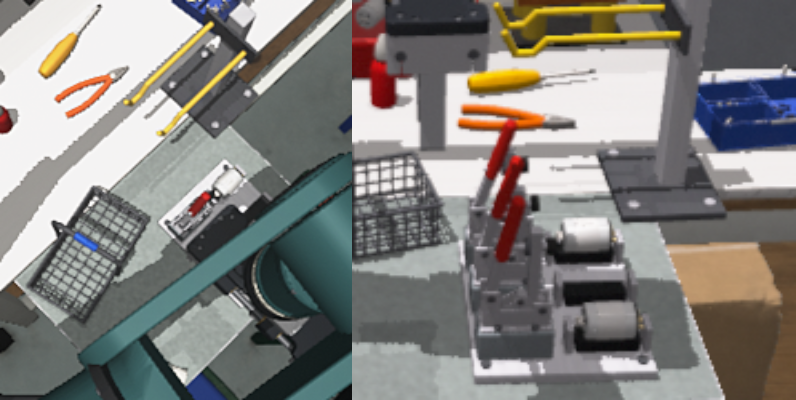

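All three levers stand open (crop, around (505,185)). Motors lie in the left nest (crop 585,240) and the right nest (610,325), and the middle is empty.

```bash
python3 - <<'E'
from h import *
s=ld('s2')
for u,v in((405,248),(416,286)):
    p=onz(s,u,v,.045); print(p, [((p-H)@FX,(p-H)@FY) for H in HG.values()])
    # lies approx; print fixture coords
rows([(.40,-.42,.45,134.7,.4),(.44,-.45,.45,134.7,.4),(.49,-.47,.45,134.7,.4)])
E
```

```text
[ 0.5464591  -0.41105426  0.045     ] [(np.float64(0.10200776542904463), np.float64(-0.013618724533092026)), (np.float64(0.10165576542904459), np.float64(0.04859727546690799)), (np.float64(0.10201476542904463), np.float64(0.11011027546690799))]
[ 0.46174851 -0.49612153  0.045     ] [(np.float64(0.10293905320463603), np.float64(-0.13365024674326748)), (np.float64(0.102587053204636), np.float64(-0.07143424674326747)), (np.float64(0.10294605320463604), np.float64(-0.00992124674326746))]
[[[-1.1,-0.01,-0.42,0.03,0.4],[-2.09,0.13,-0.42,0.03,0.4],[-3.07,0.56,-0.42,0.03,0.4]]]
```

>>> apply_moves([
  [[-1, 0, -0.4, 0, 0.4], [-2, 0.3, -0.4, 0, 0.4], [-3, 0.7, -0.4, 0, 0.4], [-3.6, 0.8, -0.4, 0, 0.4], [-3.6, 0.8, -0.4, 0, 0.4], [-3.6, 0.8, -0.4, 0, 0.4]],
])

```text
time: 25.1
tool_pos: [0.5168, -0.4798, 0.4482]
ee_rot: [-3.142, -0.003, 2.356]
wrist_force: [-0.6, -0.6, -2.4]
width: 0.0563
finger_force: 0.0
```

```bash
python3 - <<'E'
from h import *
w=shot('wrist','w3.png'); o=obs(); print(o['tool_pos'],o['ee_rot'])
for k,H in HG.items():
    c=H+.102*FX; print(k,c,proj(w,[c[0],c[1],.056]))
E
```

```text
[ 0.51637049 -0.47946908  0.44932428] [ 3.14158276e+00 -1.05078128e-03  2.35561372e+00]
l [ 0.5561198 -0.4014526  0.       ] [388.60342481 153.84340607]
m [ 0.5121198 -0.4454526  0.       ] [335.81736805 153.89344228]
r [ 0.4681198 -0.4884526  0.       ] [283.62237499 153.34340439]
```

View pics/w3.png

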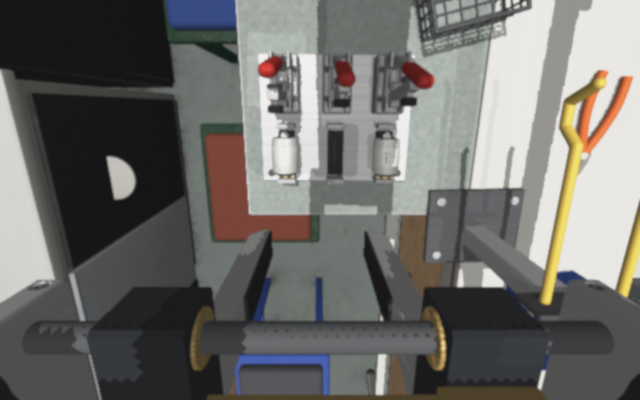

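```bash
python3 - <<'E'
from h import *
s=ld('s2');w=ld('w3')
for k,u,v in(('l',380.5,214),('m',383,231.5)):
    H=HG[k];o,d=ray(s,u,v);q=o+d*(((H-o)@FY)/(d@FY)); print('pad',k,(q-H)@FX-.102,q[2])
for u,v in((386.5,157),(285.5,157)): print('motor',onz(w,u,v,.05))
m=onz(w,285.5,157,.05)[:2]+.006*FX[:2]
rows([(*m,.40,135,.42),(*m,.32,135,.42),(*m,.223,135,.42),(*m,.223,135,1)])
E
```

```text
pad l -0.05400753812210019 0.12317806435112344
pad m -0.05730858956302513 0.12316388139353418
motor [ 0.55874122 -0.40541299  0.05      ]
motor [ 0.47287001 -0.49112192  0.05      ]
[[[0.33,-0.78,0.99,-0.0,0.42],[0.33,-0.78,2.59,-0.0,0.42],[0.33,-0.78,4.53,-0.0,0.42],[0.33,-0.78,4.53,-0.0,1.0]]]
```

Motors measured at (386,157) → (.559,-.405) and (285,157) → (.473,-.491), matching the nest spacing. Going for the right motor.

>>> apply_moves([
  [[0.33, -0.78, 1, 0, 0.42], [0.33, -0.78, 2, 0, 0.42], [0.33, -0.78, 3, 0, 0.42], [0.33, -0.78, 4, 0, 0.42], [0.33, -0.78, 4.5, 0, 0.42], [0.33, -0.78, 4.5, 0, 0.42], [0.33, -0.78, 4.5, 0, 1], [0.33, -0.78, 4.5, 0, 1], [0.33, -0.78, 4.5, 0, 1], [0.33, -0.78, 4.5, 0, 1]],
])

```text
time: 26.4
tool_pos: [0.478, -0.4959, 0.227]
ee_rot: [-3.141, 0.004, 2.356]
wrist_force: [-0.0, 0.5, 4.2]
width: 0.0315
finger_force: 30.0
```

>>> apply_moves([
  [[0, 0, -0.15, 0, 1], [0, 0, -0.5, 0, 1], [0, 0, -1.2, 0, 1], [0, 0, -2.1, 0, 1], [0, 0, -3.1, 0, 1], [0, 0, -3.9, 0, 1], [0, 0, -3.9, 0, 1]],
])

```text
time: 27.28
tool_pos: [0.4776, -0.4953, 0.4255]
ee_rot: [-3.141, 0.01, 2.356]
wrist_force: [-0.8, -0.1, -3.0]
width: 0.0314
finger_force: 30.0
```

```bash
python3 - <<'E'
from h import *
t=shot('top','t3.png');s=shot('scene','s3.png')
for n,z in((t,0),(s,0)):
    h=cv2.cvtColor(n['image'],cv2.COLOR_RGB2HSV)
    m=(abs(h[...,0].astype(int)-112)<10)&(h[...,1]>150)&(h[...,2]>90)
    k,l,st,c=cv2.connectedComponentsWithStats(m.astype(np.uint8))
    for i in range(1,k):
        if 15<st[i,4]<200:
            p=onz(n,*c[i],.149)
            if .3<p[0]<.55 and -.35<p[1]<-.05: print(c[i],p,cv2.minAreaRect(np.argwhere(l==i)[:,::-1].astype(np.float32)))
o=obs();print(o['tool_pos'],o['width'],o['wrist_force'])
a=cv2.resize(t['image'][180:310,240:350,::-1],(440,520)); b=cv2.resize(s['image'][160:280,235:355,::-1],(360,360)); b=np.vstack([b,np.zeros((160,360,3),np.uint8)])
cv2.imwrite('pics/c3.png',np.hstack([a,b]))
E
```

```text
[293.04285714 210.51428571] [ 0.44214543 -0.1846832   0.149     ] ((293.1153564453125, 210.576904296875), (15.808956146240234, 4.160251617431641), 33.6900634765625)
[290.64102564 187.46153846] [ 0.43914204 -0.18067347  0.149     ] ((290.6000061035156, 187.70001220703125), (8.944271087646484, 4.0249223709106445), 63.43495178222656)
[ 0.47760039 -0.49534425  0.41863803] 0.03141732957465623 [-0.53373839 -0.13716095 -4.08590576]
```

View pics/c3.png

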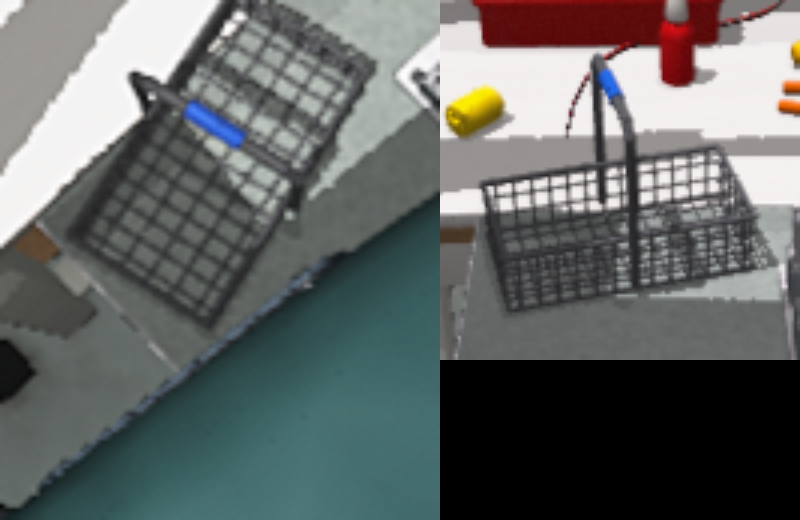

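```bash
python3 - <<'E'
from h import *
t=ld('t3')
for A,B,z in(((276.3,200),(313.8,224.5),.145),((287,207.3),(300.9,215.3),.148),((335,196),(291.5,262),.05),((299,181),(259,240),.05)):
    a=onz(t,*A,z);b=onz(t,*B,z);d=b-a;print(a.round(3),b.round(3),np.linalg.norm(d).round(3),np.degrees(np.arctan2(d[1],d[0])))
# rim corners: (372,60)->(333,195);(210,325)->(292.5,261);(75,235)->(258.7,238.7)
c=[onz(t,*p,.05) for p in((333,195.5),(292.5,261),(258.7,238.7))]; print(np.round(c,3),'centre',(c[0]+c[2])/2)
E
```

```text
[ 0.466 -0.146  0.145] [ 0.412 -0.231  0.145] 0.101 -122.186975364504
[ 0.449 -0.171  0.148] [ 0.432 -0.202  0.148] 0.036 -118.94990522004939
[ 0.498 -0.285  0.05 ] [ 0.333 -0.181  0.05 ] 0.196 147.85328174270535
[ 0.535 -0.194  0.05 ] [ 0.384 -0.1    0.05 ] 0.178 148.07481841534607
[[ 0.5   -0.28   0.05 ]
 [ 0.335 -0.183  0.05 ]
 [ 0.388 -0.099  0.05 ]] centre [ 0.44360872 -0.18954823  0.05      ]
```

The basket is centred near (.441,-.185) with yaw about -32°: bar angle 58° and rim sides at -32°. I'll carry the motor to the -x side.

```bash
python3 - <<'E'
from h import *
q=(.3952,-.1569)
rows([(.47,-.45,.42,137,1),(.46,-.40,.42,139,1),(.45,-.35,.42,141,1),(.44,-.3,.42,143,1),(.425,-.25,.42,145,1),(.41,-.2,.42,147,1),(*q,.42,148,1),(*q,.42,148,1)])
rows([(*q,.36,148,1),(*q,.31,148,1),(*q,.27,148,1),(*q,.24,148,1),(*q,.22,148,1),(*q,.206,148,1),(*q,.206,148,1)],(*q,.42,148))
E
```

```text
[[[0.75,0.53,-0.03,-0.2,1.0],[1.6,1.1,-0.03,-0.4,1.0],[2.45,1.66,-0.03,-0.6,1.0],[3.29,2.23,-0.03,-0.8,1.0],[4.21,2.73,-0.03,-1.0,1.0],[5.13,3.22,-0.03,-1.2,1.0],[5.95,3.62,-0.03,-1.3,1.0],[5.95,3.62,-0.03,-1.3,1.0]]]
[[[0.0,0.0,1.2,-0.0,1.0],[0.0,0.0,2.2,-0.0,1.0],[0.0,0.0,3.0,-0.0,1.0],[0.0,0.0,3.6,-0.0,1.0],[0.0,0.0,4.0,-0.0,1.0],[0.0,0.0,4.28,-0.0,1.0],[0.0,0.0,4.28,-0.0,1.0]]]
```

>>> apply_moves([
  [[0.75, 0.53, 0, -0.2, 1], [1.6, 1.1, 0, -0.4, 1], [2.45, 1.66, 0, -0.6, 1], [3.29, 2.23, 0, -0.8, 1], [4.21, 2.73, 0, -1, 1], [5.13, 3.22, 0, -1.2, 1], [5.95, 3.62, 0, -1.3, 1], [5.95, 3.62, 0, -1.3, 1], [5.95, 3.62, 0, -1.3, 1]],
])

```text
time: 28.5
tool_pos: [0.3954, -0.1573, 0.4177]
ee_rot: [-3.141, -0.003, 2.583]
wrist_force: [0.3, 0.1, -2.6]
width: 0.0311
finger_force: 30.0
```

```bash
python3 - <<'E'
from h import *
w=shot('wrist','w4.png');s=shot('scene','s4.png');o=obs();print(o['tool_pos'],o['ee_rot'],o['width'])
for p in((.441,-.1855,.145),(.3952,-.1569,.018)): print(proj(w,p))
c=np.hstack([cv2.resize(w['image'][...,::-1],(480,300)),cv2.resize(s['image'][100:300,220:420,::-1],(300,300))]);cv2.imwrite('pics/c4.png',c)
E
```

```text
[ 0.39563851 -0.15797169  0.41832135] [-3.14125000e+00 -2.36622676e-03  2.58164759e+00] 0.031206921185839027
[318.7266946  265.11471459]
[318.44814064 175.45850387]
```

View pics/c4.png

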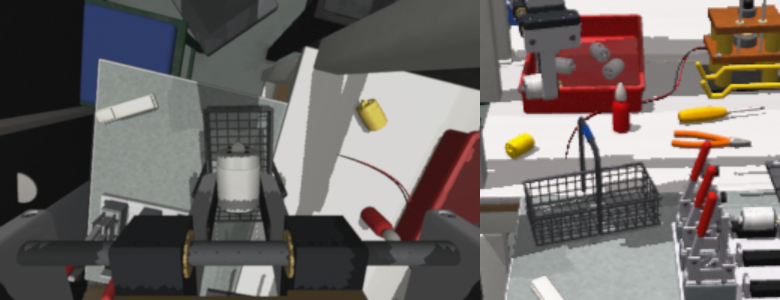

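The motor hangs level over the basket's -x half, centred between the basket walls (crop columns 205–272, motor at 238). I'll lower it.

>>> apply_moves([
  [[0, 0, 1, 0, 1], [0, 0, 2, 0, 1], [0, 0, 2.9, 0, 1], [0, 0, 3.5, 0, 1], [0, 0, 3.9, 0, 1], [0, 0, 4.15, 0, 1], [0, 0, 4.24, 0, 1], [0, 0, 4.24, 0, 1]],
])

```text
time: 29.6
tool_pos: [0.3954, -0.1574, 0.2077]
ee_rot: [3.142, -0.0, 2.582]
wrist_force: [0.5, -0.0, -2.7]
width: 0.0313
finger_force: 30.0
```

>>> apply_moves([
  [[0, 0, 0.05, 0, 1], [0, 0, 0.08, 0, 1], [0, 0, 0.08, 0, 0.55], [0, 0, 0.08, 0, 0.5], [0, 0, 0.08, 0, 0.5], [0, 0, -0.6, 0, 0.5], [0, 0, -1.6, 0, 0.5], [0, 0, -2.8, 0, 0.5], [0, 0, -4, 0, 0.5], [0, 0, -4.5, 0, 0.5]],
])

```text
time: 30.85
tool_pos: [0.3954, -0.1571, 0.4371]
ee_rot: [3.141, 0.007, 2.583]
wrist_force: [-0.5, 0.3, -2.8]
width: 0.0471
finger_force: 0.0
```

```bash
python3 - <<'E'
from h import *
m=np.array([.5587,-.4054])+.006*FX[:2]; print(m)
rows([(.41,-.2,.43,147,.42),(.43,-.25,.43,144,.42),(.46,-.29,.43,142,.42),(.49,-.33,.43,139,.42),(.53,-.37,.43,137,.42),(*m,.43,135,.42),(*m,.43,135,.42)])
E
```

```text
[ 0.562918 -0.409666]
[[[-0.7,-0.57,0.14,0.1,0.42],[-1.57,-1.21,0.14,0.4,0.42],[-2.51,-1.57,0.14,0.6,0.42],[-3.44,-1.93,0.14,0.9,0.42],[-4.54,-2.18,0.14,1.1,0.42],[-5.52,-2.51,0.14,1.3,0.42],[-5.52,-2.51,0.14,1.3,0.42]]]
```

>>> apply_moves([
  [[-0.7, -0.57, 0.1, 0.1, 0.42], [-1.57, -1.21, 0.1, 0.4, 0.42], [-2.51, -1.57, 0.1, 0.6, 0.42], [-3.44, -1.93, 0.1, 0.9, 0.42], [-4.54, -2.18, 0.1, 1.1, 0.42], [-5.52, -2.51, 0.1, 1.3, 0.42], [-5.52, -2.51, 0.1, 1.3, 0.42], [-5.52, -2.51, 0.1, 1.3, 0.42]],
])

```text
time: 31.85
tool_pos: [0.5628, -0.4097, 0.427]
ee_rot: [3.141, -0.002, 2.356]
wrist_force: [-0.5, 1.2, -2.5]
width: 0.0547
finger_force: 0.0
```

```bash
python3 - <<'E'
from h import *
m=(.5627,-.4095); o=obs(); print(o['tool_pos'],o['ee_rot'])
rows([(*m,.223,135,.42)])
E
```

```text
[ 0.56279939 -0.40968879  0.42695897] [ 3.14142924e+00 -1.77258850e-03  2.35618912e+00]
[[[0.0,0.0,4.08,-0.0,0.42]]]
```

>>> apply_moves([
  [[0, 0, 1, 0, 0.42], [0, 0, 2, 0, 0.42], [0, 0, 3, 0, 0.42], [0, 0, 3.7, 0, 0.42], [0, 0, 4.05, 0, 0.42], [0, 0, 4.05, 0, 0.42], [0, 0, 4.05, 0, 1], [0, 0, 4.05, 0, 1], [0, 0, 4.05, 0, 1], [0, 0, 4.05, 0, 1]],
])

```text
time: 33.1
tool_pos: [0.5633, -0.41, 0.2272]
ee_rot: [3.141, 0.003, 2.356]
wrist_force: [0.2, 0.7, 2.9]
width: 0.0316
finger_force: 30.0
```

>>> apply_moves([
  [[0, 0, -0.15, 0, 1], [0, 0, -0.5, 0, 1], [0, 0, -1.2, 0, 1], [0, 0, -2.1, 0, 1], [0, 0, -3.1, 0, 1], [0, 0, -3.9, 0, 1], [0, 0, -3.9, 0, 1]],
])

```text
time: 33.98
tool_pos: [0.5626, -0.4098, 0.4261]
ee_rot: [3.141, 0.01, 2.356]
wrist_force: [0.9, -0.5, -2.8]
width: 0.0313
finger_force: 30.0
```

```bash
python3 - <<'E'
from h import *
t=shot('top','t5.png');s=shot('scene','s5.png')
for n in(t,s):
    h=cv2.cvtColor(n['image'],cv2.COLOR_RGB2HSV)
    m=(abs(h[...,0].astype(int)-112)<10)&(h[...,1]>150)&(h[...,2]>90)
    k,l,st,c=cv2.connectedComponentsWithStats(m.astype(np.uint8))
    for i in range(1,k):
        p=onz(n,*c[i],.149)
        if st[i,4]>15 and .3<p[0]<.55 and -.35<p[1]<-.05: print(c[i],p)
levers(s)
bx=np.array([.848,-.53]); q=np.array([.441,-.1855])+.063*bx+.006*np.array([.53,.848]); print(q)
o=obs();print(o['tool_pos'],o['width'])
rows([(.545,-.36,.43,138,1),(.53,-.31,.43,141,1),(.51,-.26,.43,145,1),(*q,.43,148,1),(*q,.43,148,1)])
E
```

```text
[290.64102564 187.46153846] [ 0.43914204 -0.18067347  0.149     ]
l [366.5 207. ] r 0.067 lever deg 93.9 x 0.008 0.031 z 0.096
[ 0.497604 -0.213802]
[ 0.56273442 -0.40977667  0.41914035] 0.03147595082433375
[[[0.95,0.45,-0.22,-0.3,1.0],[1.87,0.95,-0.22,-0.6,1.0],[2.86,1.37,-0.22,-1.0,1.0],[3.69,1.85,-0.22,-1.3,1.0],[3.69,1.85,-0.22,-1.3,1.0]]]
```

>>> apply_moves([
  [[0.95, 0.45, -0.2, -0.3, 1], [1.87, 0.95, -0.2, -0.6, 1], [2.86, 1.37, -0.2, -1, 1], [3.69, 1.85, -0.2, -1.3, 1], [3.69, 1.85, -0.2, -1.3, 1], [3.69, 1.85, -0.2, -1.3, 1]],
])

```text
time: 34.83
tool_pos: [0.4978, -0.2141, 0.4279]
ee_rot: [-3.141, -0.003, 2.583]
wrist_force: [-0.1, -0.4, -4.4]
width: 0.0314
finger_force: 30.0
```

```bash
python3 - <<'E'
from h import *
t=shot('top');s=shot('scene')
h=cv2.cvtColor(s['image'],cv2.COLOR_RGB2HSV); m=(abs(h[...,0].astype(int)-112)<10)&(h[...,1]>150)&(h[...,2]>90)
k,l,st,c=cv2.connectedComponentsWithStats(m.astype(np.uint8)); print([x.round(1) for x,y in zip(c,st) if 15<y[4] and abs(x[0]-290)<30])
o=obs();print(o['tool_pos'],o['ee_rot']); rows([(.4976,-.2138,.206,148,1)])
E
```

```text
[array([320. , 200.5]), array([290.7, 187.5])]
[ 0.49807945 -0.21494682  0.4285229 ] [-3.14119480e+00 -2.53068019e-03  2.58153566e+00]
[[[0.02,0.01,4.45,-0.01,1.0]]]
```

>>> apply_moves([
  [[0, 0, 1, 0, 1], [0, 0, 2, 0, 1], [0, 0, 2.9, 0, 1], [0, 0, 3.6, 0, 1], [0, 0, 4.1, 0, 1], [0, 0, 4.35, 0, 1], [0, 0, 4.44, 0, 1], [0, 0, 4.44, 0, 1], [0, 0, 4.47, 0, 1]],
])

```text
time: 36.05
tool_pos: [0.4984, -0.2143, 0.2081]
ee_rot: [3.141, 0.003, 2.583]
wrist_force: [0.1, 0.0, -3.7]
width: 0.0312
finger_force: 30.0
```

>>> apply_moves([
  [[0, 0, 0, 0, 1], [0, 0, 0, 0, 0.55], [0, 0, 0, 0, 0.5], [0, 0, 0, 0, 0.5], [0, 0, -0.6, 0, 0.5], [0, 0, -1.6, 0, 0.5], [0, 0, -2.8, 0, 0.5], [0, 0, -4, 0, 0.5], [0, 0, -4.6, 0, 0.5], [0, 0, -4.6, 0, 0.5]],
])

```text
time: 37.3
tool_pos: [0.4979, -0.214, 0.4401]
ee_rot: [3.141, 0.007, 2.583]
wrist_force: [0.4, 0.3, -3.2]
width: 0.0471
finger_force: 0.0
```

```bash
python3 - <<'E'
from h import *
q=(.441,-.184);rows([(.485,-.206,.44,138,.5),(.475,-.2,.44,128,.5),(.465,-.195,.44,118,.5),(.45,-.19,.44,108,.5),(*q,.44,98,.5),(*q,.44,88,.5),(*q,.44,78,.5),(*q,.44,68,.5),(*q,.44,58,.5),(*q,.44,58,.5)])
E
```

```text
[[[0.3,-0.0,0.0,1.0,0.5],[0.54,-0.01,0.0,2.0,0.5],[0.76,-0.03,0.0,3.0,0.5],[1.07,-0.1,0.0,4.0,0.5],[1.28,-0.1,0.0,5.0,0.5],[1.28,-0.1,0.0,6.0,0.5],[1.28,-0.1,0.0,7.0,0.5],[1.28,-0.1,0.0,8.0,0.5],[1.28,-0.1,0.0,9.0,0.5],[1.28,-0.1,0.0,9.0,0.5]]]
```

>>> apply_moves([
  [[0.3, 0, 0, 1, 0.5], [0.54, 0, 0, 2, 0.5], [0.76, 0, 0, 3, 0.5], [1.07, -0.1, 0, 4, 0.5], [1.28, -0.1, 0, 5, 0.5], [1.28, -0.1, 0, 6, 0.5], [1.28, -0.1, 0, 7, 0.5], [1.28, -0.1, 0, 8, 0.5], [1.28, -0.1, 0, 9, 0.5], [1.28, -0.1, 0, 9, 0.5]],
])

```text
time: 38.55
tool_pos: [0.4408, -0.1842, 0.434]
ee_rot: [-3.137, 0.0, 1.014]
wrist_force: [0.3, -0.4, -2.1]
width: 0.0471
finger_force: 0.0
```

```bash
python3 - <<'E'
from h import *
w=shot('wrist','w6.png');t=shot('top','t6.png');s=shot('scene','s6.png');o=obs();print(o['tool_pos'],o['ee_rot'])
print(proj(w,(.441,-.184,.145)))
for n in(t,s,w):
    h=cv2.cvtColor(n['image'],cv2.COLOR_RGB2HSV)
    m=(abs(h[...,0].astype(int)-112)<10)&(h[...,1]>150)&(h[...,2]>90)
    k,l,st,c=cv2.connectedComponentsWithStats(m.astype(np.uint8))
    for i in range(1,k):
        p=onz(n,*c[i],.147)
        if st[i,4]>15 and .35<p[0]<.55 and -.3<p[1]<-.1: print(st[i],c[i],p)
c=np.hstack([cv2.resize(w['image'][...,::-1],(480,300)),cv2.resize(s['image'][100:300,220:420,::-1],(300,300))]);cv2.imwrite('pics/c6.png',c)
E
```

```text
[ 0.44086422 -0.1842268   0.43538535] [-3.13941165e+00  9.62549647e-06  1.01426316e+00]
[318.96654794 200.20486312]
[288 183   7  10  34] [290.73529412 187.44117647] [ 0.44167512 -0.17820647  0.147     ]
[314 183  12  39 381] [319.54855643 201.86089239] [ 0.44094939 -0.18505785  0.147     ]
```

View pics/c6.png

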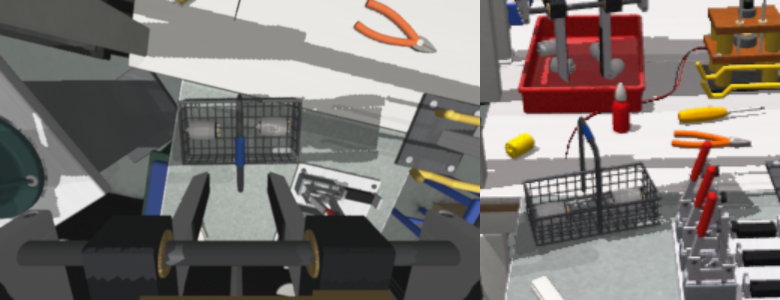

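Both motors lie in the basket. The sleeve is at full-frame wrist (319,202) → (.441,-.185), with the bar in line with the tool x. Now I'll measure the hook seat.

```bash
python3 - <<'E'
from h import *
s=ld('s6');t=ld('t6');h=cv2.cvtColor(s['image'],cv2.COLOR_RGB2HSV)
a=onz(s,374,151.4,.185);b=onz(s,374.3,163.6,.185);print('seat',a,b,(a+b)/2,np.linalg.norm(a-b),np.degrees(np.arctan2(*(a-b)[1::-1])))
t0=ld('t0')
a=onz(t0,319.2,124.6,.209);b=onz(t0,340,144.6,.209);print('tips',a,b,(a+b)/2,np.linalg.norm(a-b),np.degrees(np.arctan2(*(a-b)[1::-1])))
# straight prong parts in the top view
for u,v in((372.5,76),(392.5,92)): print('root',onz(t0,u,v,.209))
def z(im,r,f):
    y0,y1,x0,x1=r; return cv2.resize(im[y0:y1,x0:x1,::-1],None,fx=f,fy=f,interpolation=cv2.INTER_CUBIC)
A=z(s['image'],(125,185,350,460),7); B=z(t0['image'],(65,160,305,400),4)
B=cv2.copyMakeBorder(B,0,max(0,0),0,A.shape[1]-B.shape[1],cv2.BORDER_CONSTANT)
im=np.vstack([A,B]);print(im.shape);cv2.imwrite('pics/c7.png',cv2.resize(im,(770*600//800,600)) if im.shape[0]>600 else im)
E
```

```text
seat [ 0.63747943 -0.24909753  0.185     ] [ 0.59064655 -0.28668203  0.185     ] [ 0.61406299 -0.26788978  0.185     ] 0.06004926226568683 38.74786705047096
tips [ 0.62106487 -0.23795598  0.209     ] [ 0.5768524  -0.28311317  0.209     ] [ 0.59895864 -0.26053458  0.209     ] 0.06319741684898647 45.60564380302706
root [ 0.73844481 -0.35448991  0.209     ]
root [ 0.70127409 -0.39819844  0.209     ]
(800, 770, 3)
```

View pics/c7.png

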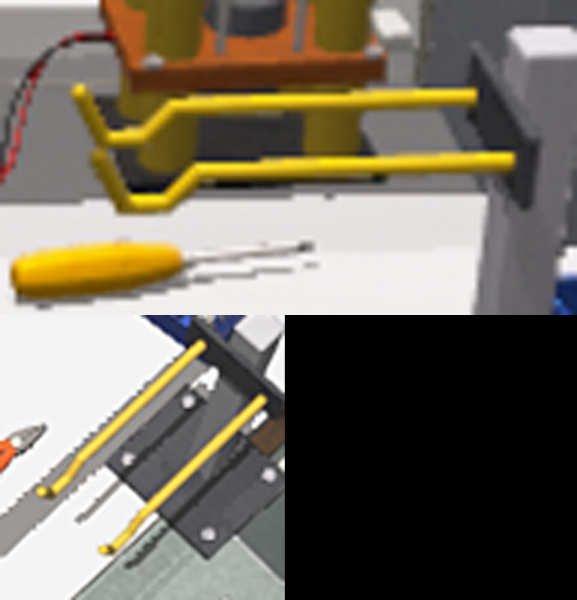

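```bash
python3 - <<'E'
from h import *
s=ld('s6');t=ld('t0')
f=onz(s,373.2,151.3,.185);n=onz(s,377.6,163.9,.185);print('seat',f,n,(f+n)/2,np.linalg.norm(f-n),np.degrees(np.arctan2(*(f-n)[1::-1])))
f=onz(s,365.2,142.1,.209);n=onz(s,368.5,154.5,.209);print('tips',f,n,(f+n)/2,np.linalg.norm(f-n))
for A,B in(((325,122.3),(371.7,75.7)),((345,141.7),(392.3,93.3))):
    a=onz(t,*A,.205);b=onz(t,*B,.205);print(a,b,np.degrees(np.arctan2(*(b-a)[1::-1])))
f=onz(t,318.5,123.8,.209);n=onz(t,340.3,143.3,.209);print('tips top',f,n,(f+n)/2)
E
```

```text
seat [ 0.63667508 -0.24743291  0.185     ] [ 0.59430698 -0.29284079  0.185     ] [ 0.61549103 -0.27013685  0.185     ] 0.0621041927672499 46.983430122053115
tips [ 0.62220855 -0.23479946  0.209     ] [ 0.57841125 -0.27927046  0.209     ] [ 0.6003099  -0.25703496  0.209     ] 0.062416933458749616
[ 0.62834516 -0.25058832  0.205     ] [ 0.7413897  -0.35342065  0.205     ] -42.29160038550578
[ 0.58510379 -0.29419412  0.205     ] [ 0.70023093 -0.39862468  0.205     ] -42.2108247878754
tips top [ 0.62285847 -0.2364164   0.209     ] [ 0.57978695 -0.28374049  0.209     ] [ 0.60132271 -0.26007845  0.209     ]
```

```bash
python3 - <<'E'
from h import *
s=ld('s1')
for z in(.32,.4,.45,.5,.55,.6): print(z,proj(s,(.5005,-.3451,z)))
t=ld('t0'); im=t['image'].copy()
for z,c in((.62,(255,0,0)),(.66,(0,0,255))):
    for k in(.33,.37):
        P=[proj(t,(.35+d,k-.35-d,z)) for d in(0,.6)]
        cv2.line(im,tuple(map(int,P[0])),tuple(map(int,P[1])),c if k==.33 else (0,255,0),1)
s6=ld('s6');
c=np.hstack([cv2.resize(im[0:260,0:400,::-1],(420,273)),cv2.resize(s6['image'][...,::-1],(380,238)) if 0 else cv2.copyMakeBorder(cv2.resize(s6['image'][0:400,100:640,::-1],(369,273)),0,0,0,0,0)])
cv2.imwrite('pics/c8.png',c)
print(obs()['joint_positions'],obs()['tool_pos'])
E
```

```text
0.32 [372.27946646 125.18260371]
0.4 [374.18500549  83.18403732]
0.45 [375.46817001  54.90276382]
0.5 [376.83009578  24.88557226]
0.55 [378.278264    -7.03242502]
0.6 [379.82113435 -41.03768113]
[-5.14584021e-01 -7.77939043e-02  1.47610028e+00  8.31118525e-05
  1.74546576e+00  4.19635127e-02] [ 0.44086422 -0.1842268   0.43538535]
```

View pics/c8.png

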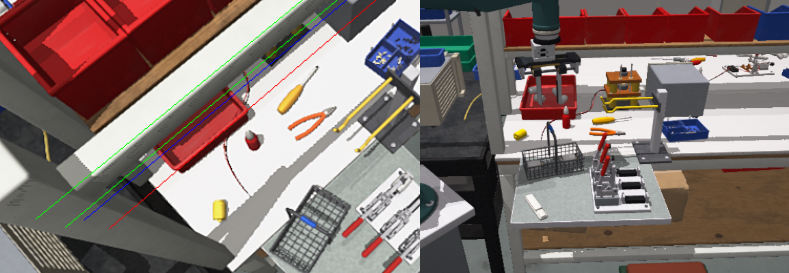

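The gripper stands aligned over the bail. The wrist joint's axis is about 0.11 m above the TCP, so keeping TCP z ≤ 0.42 clears the 0.62 m rail at the hook. Grasping the bail now.

>>> apply_moves([
  [[0, 0, 0.7, 0, 0.5], [0, 0, 1.4, 0, 0.5], [0, 0, 1.9, 0, 0.5], [0, 0, 2.2, 0, 0.5], [0, 0, 2.2, 0, 0.5], [0, 0, 2.2, 0, 1], [0, 0, 2.2, 0, 1], [0, 0, 2.2, 0, 1], [0, 0, 2.2, 0, 1], [0, 0, 2.2, 0, 1]],
])

```text
time: 39.95
tool_pos: [0.441, -0.1843, 0.3271]
ee_rot: [3.141, -0.0, 1.012]
wrist_force: [-0.1, -0.5, -0.8]
width: 0.009
finger_force: 30.0
```

>>> apply_moves([
  [[0, 0, -0.1, 0, 1], [0, 0, -0.25, 0, 1], [0, 0, -0.45, 0, 1], [0, 0, -0.7, 0, 1], [0, 0, -0.95, 0, 1], [0, 0, -1.2, 0, 1], [0, 0, -1.45, 0, 1], [0, 0, -1.65, 0, 1], [0, 0, -1.76, 0, 1], [0, 0, -1.76, 0, 1]],
])

```text
time: 41.2
tool_pos: [0.441, -0.1843, 0.4151]
ee_rot: [3.141, -0.0, 1.012]
wrist_force: [-0.1, -0.2, -7.6]
width: 0.0088
finger_force: 30.0
```

```bash
python3 - <<'E'
from h import *
o=obs();print(o['tool_pos'],o['ee_rot'],o['width'],o['wrist_force'])
S=np.array([.6155,-.271]);hx=np.array([.731,-.682]);W=S-.12*hx;p=np.array(o['tool_pos'][:2]);z=.414
L=[(*(p+(W-p)*k/9),z,58-11*k/9,1) for k in range(1,10)]
rows(L); print(W)
rows([(*(W+(S-W)*k/9),z,47,1) for k in range(1,10)],(*W,z,47))
E
```

```text
[ 0.44095964 -0.18426671  0.4150524 ] [ 3.14085369e+00 -1.23017001e-04  1.01205955e+00] 0.008782424215696872 [-0.05203453 -0.24667908 -7.64559538]
[[[0.09,0.17,0.02,0.12,1.0],[0.19,0.34,0.02,0.24,1.0],[0.28,0.51,0.02,0.37,1.0],[0.37,0.68,0.02,0.49,1.0],[0.47,0.85,0.02,0.61,1.0],[0.56,1.02,0.02,0.73,1.0],[0.65,1.19,0.02,0.85,1.0],[0.74,1.35,0.02,0.98,1.0],[0.84,1.52,0.02,1.1,1.0]]]
[ 0.52778 -0.18916]
[[[-0.0,0.27,-0.0,-0.0,1.0],[-0.0,0.53,-0.0,-0.0,1.0],[-0.0,0.8,-0.0,-0.0,1.0],[-0.0,1.07,-0.0,-0.0,1.0],[-0.0,1.33,-0.0,-0.0,1.0],[-0.0,1.6,-0.0,-0.0,1.0],[-0.0,1.87,-0.0,-0.0,1.0],[-0.0,2.13,-0.0,-0.0,1.0],[-0.0,2.4,-0.0,-0.0,1.0]]]
```

>>> apply_moves([
  [[0.05, 0.1, 0, 0.1, 1], [0.15, 0.26, 0, 0.2, 1], [0.26, 0.45, 0, 0.35, 1], [0.37, 0.66, 0, 0.5, 1], [0.48, 0.87, 0, 0.65, 1], [0.59, 1.08, 0, 0.8, 1], [0.7, 1.28, 0, 0.95, 1], [0.79, 1.43, 0, 1.05, 1], [0.84, 1.52, 0, 1.1, 1], [0.84, 1.52, 0, 1.1, 1]],
])

```text
time: 42.45
tool_pos: [0.5279, -0.1889, 0.4145]
ee_rot: [-3.141, 0.0, 0.82]
wrist_force: [-0.5, -0.4, -7.8]
width: 0.009
finger_force: 30.0
```

```bash
python3 - <<'E'
from h import *
s=shot('scene','s9.png');w=shot('wrist','w9.png');o=obs();print(o['tool_pos'],o['ee_rot'],o['width'],o['wrist_force'])
rows([(.6155,-.271,.415,47,1)])
c=np.hstack([cv2.resize(s['image'][20:300,220:500,::-1],(420,420)),cv2.copyMakeBorder(cv2.resize(w['image'][...,::-1],(380,238)),0,182,0,0,0)]);cv2.imwrite('pics/c9.png',c)
E
```

```text
[ 0.52744743 -0.18892687  0.41468881] [-3.14132679e+00  2.28762397e-04  8.19995923e-01] 0.00897741736530697 [-0.89938572 -0.03993791 -7.85375607]
[[[0.0,2.41,-0.01,-0.0,1.0]]]
```

View pics/c9.png

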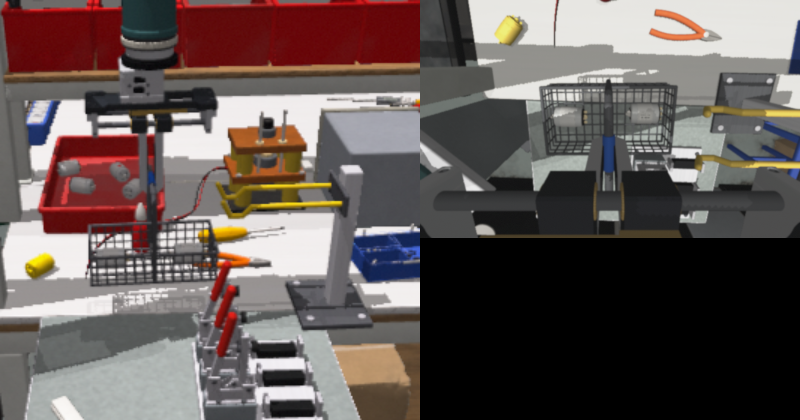

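The basket hangs level with both motors inside; the prong tips are ahead at wrist crop (705,112) and (698,160). I'll check those tips against my hook estimate.

```bash
python3 - <<'E'
from h import *
w=ld('w9')
for X in((.6225,-.2356,.209),(.579,-.2815,.209),(.6155,-.271,.185)):
    u,v=proj(w,X); print(u,v,'crop',420+u*380/640,v*238/400)
h=cv2.cvtColor(w['image'],cv2.COLOR_RGB2HSV); m=(abs(h[...,0].astype(int)-25)<6)&(h[...,1]>150)&(h[...,2]>90)
k,l,st,c=cv2.connectedComponentsWithStats(m.astype(np.uint8))
for i in range(1,k):
    if st[i,4]>60 and st[i,0]>400:
        p=np.argwhere(l==i); x0=p[:,1].min(); print(st[i],'tip',x0,p[p[:,1]<x0+4].mean(0)[::-1])
        for a in(3,8):
            q=p[p[:,1]<x0+a].mean(0)[::-1]; print(onz(w,*q,.209))
E
```

```text
484.0946572438943 191.9219792848314 crop 707.4312027385622 114.19357767447467
469.35407896241816 283.9831453710628 crop 698.6789843839358 168.96997149578237
487.49310474768356 224.84285097101798 crop 709.4490309439371 133.7814963277557
[ 479  179  161   16 1031] tip 479 [480.92307692 190.11538462]
[ 0.6214735  -0.23314236  0.209     ]
[ 0.62311091 -0.23347752  0.209     ]
[464 262 176  23 966] tip 464 [465.9 279.7]
[ 0.57871891 -0.27716754  0.209     ]
[ 0.58085634 -0.27757863  0.209     ]
```

>>> apply_moves([
  [[0, 0.15, 0, 0, 1], [0, 0.4, 0, 0, 1], [0, 0.7, 0, 0, 1], [0, 1, 0, 0, 1], [0.02, 1.3, 0, 0, 1], [0.02, 1.6, 0, 0, 1], [0.02, 1.9, 0, 0, 1], [0.02, 2.15, 0, 0, 1], [0.02, 2.32, 0, 0, 1], [0.02, 2.38, 0, 0, 1]],
])

```text
time: 43.8
tool_pos: [0.6157, -0.2698, 0.4143]
ee_rot: [-3.141, 0.0, 0.82]
wrist_force: [-0.6, 1.1, -7.5]
width: 0.0092
finger_force: 30.0
```

```bash
python3 - <<'E'
from h import *
s=shot('scene','s10.png');w=shot('wrist','w10.png');o=obs();print(o['tool_pos'],o['ee_rot'],o['width'],o['wrist_force'])
c=np.hstack([cv2.resize(s['image'][60:260,300:500,::-1],(420,420)),cv2.copyMakeBorder(cv2.resize(w['image'][...,::-1],(380,238)),0,182,0,0,0)]);cv2.imwrite('pics/c10.png',c)
E
```

```text
[ 0.61544564 -0.26946456  0.41448629] [-3.14108210e+00 -3.28328502e-05  8.20062379e-01] 0.008849649745964996 [-0.04553223 -0.61060565 -7.86544403]
```

View pics/c10.png

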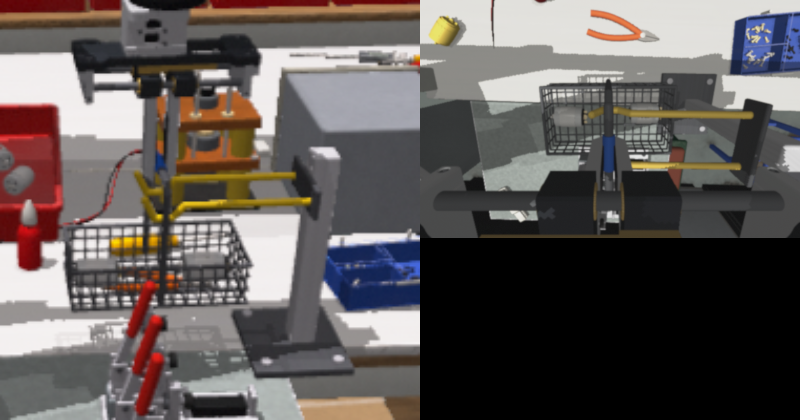

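The bail stands above the dips between the prong tips (crop 140,180) and the rise (185,200). Lowering it.

>>> apply_moves([
  [[0, 0, 0.1, 0, 1], [0, 0, 0.22, 0, 1], [0, 0, 0.34, 0, 1], [0, 0, 0.46, 0, 1], [0, 0, 0.56, 0, 1], [0, 0, 0.64, 0, 1], [0, 0, 0.7, 0, 1], [0, 0, 0.74, 0, 1], [0, 0, 0.76, 0, 1], [0, 0, 0.76, 0, 1]],
])

```text
time: 45.15
tool_pos: [0.6153, -0.2694, 0.3767]
ee_rot: [3.142, -0.0, 0.82]
wrist_force: [0.2, 0.4, -7.1]
width: 0.0088
finger_force: 30.0
```

>>> apply_moves([
  [[0, 0, 0.03, 0, 1], [0, 0, 0.06, 0, 1], [0, 0, 0.06, 0, 1]],
])

```text
time: 45.52
tool_pos: [0.6152, -0.2693, 0.3757]
ee_rot: [3.139, -0.001, 0.82]
wrist_force: [-2.2, 1.4, 0.5]
width: 0.0087
finger_force: 30.0
```

Weight is now carried by the prongs. I'll open slowly and check before leaving.

>>> apply_moves([
  [[0, 0, 0, 0, 0.9], [0, 0, 0, 0, 0.8], [0, 0, 0, 0, 0.65], [0, 0, 0, 0, 0.5], [0, 0, 0, 0, 0.5], [0, 0, -0.2, 0, 0.5], [0, 0, -0.5, 0, 0.5], [0, 0, -0.8, 0, 0.5]],
])

```text
time: 46.52
tool_pos: [0.6153, -0.2694, 0.4156]
ee_rot: [3.14, -0.0, 0.82]
wrist_force: [-0.4, 0.5, -2.4]
width: 0.0469
finger_force: 0.0
```

```bash
python3 - <<'E'
from h import *
s=shot('scene','s11.png');w=shot('wrist','w11.png');o=obs();print(o['tool_pos'],o['width'],o['wrist_force'])
h=cv2.cvtColor(w['image'],cv2.COLOR_RGB2HSV); m=(abs(h[...,0].astype(int)-112)<10)&(h[...,1]>150)&(h[...,2]>90)
k,l,st,c=cv2.connectedComponentsWithStats(m.astype(np.uint8))
for i in range(1,k):
    if st[i,4]>100: print(st[i],c[i],onz(w,*c[i],.197))
c=np.hstack([cv2.resize(s['image'][60:260,300:500,::-1],(420,420)),cv2.copyMakeBorder(cv2.resize(w['image'][...,::-1],(380,238)),0,182,0,0,0)]);cv2.imwrite('pics/c11.png',c)
E
```

```text
[ 0.61538756 -0.26938623  0.41768867] 0.04681585850182402 [-0.25072478  0.28052223 -0.46132963]
[624  27  16  36 298] [634.06375839  44.76510067] [ 0.83054131 -0.31229415  0.197     ]
[524  33  21  51 515] [533.2815534   62.35533981] [ 0.78212629 -0.28016619  0.197     ]
[586  32  27  42 425] [597.57411765  57.18588235] [ 0.81150743 -0.30370438  0.197     ]
[582  85  21  18 187] [593.68983957  93.60962567] [ 0.79951495 -0.32046545  0.197     ]
[522  89  18  13 134] [529.97014925  94.38059701] [ 0.77084526 -0.29430938  0.197     ]
[309 206  15  49 643] [316.25972006 229.50699844] [ 0.6158947  -0.26973105  0.197     ]
[612 215  28  14 152] [628.39473684 220.71052632] [ 0.77535243 -0.41051267  0.197     ]
```

View pics/c11.png

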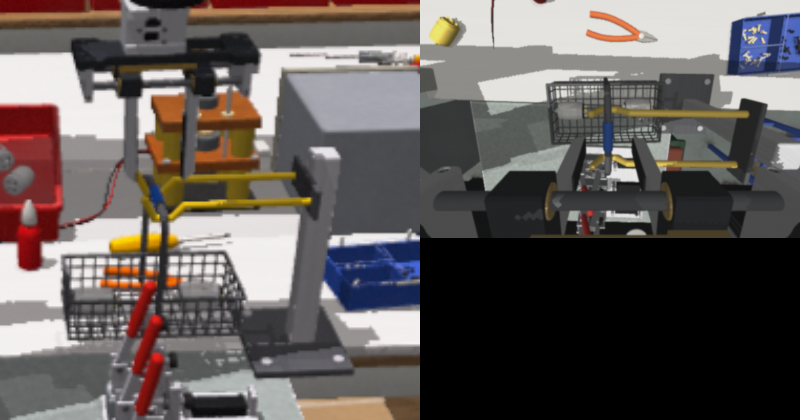

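The bail hangs in both prongs with the sleeve at (.616,-.270), on the seat. Both motors are in the basket and the levers are open. I'll retreat, let it settle and check.

>>> apply_moves([
  [[0, 0, -0.25, 0, 0.5], [-0.1, -0.2, -0.3, 0, 0.5], [-0.3, -0.9, -0.3, 0, 0.5], [-0.8, -1.8, -0.3, 0, 0.5], [-1.5, -2.6, -0.3, 0, 0.5], [-2.2, -3.2, -0.3, 0, 0.5], [-2.2, -3.2, -0.3, 0, 0.5], [-2.2, -3.2, -0.3, 0, 0.5], [-2.2, -3.2, -0.3, 0, 0.5], [-2.2, -3.2, -0.3, 0, 0.5]],
])

```text
time: 47.88
tool_pos: [0.4241, -0.2406, 0.4284]
ee_rot: [-3.141, -0.0, 0.821]
wrist_force: [-0.1, -0.5, -2.8]
width: 0.0472
finger_force: 0.0
```

>>> apply_moves([
  [[0, 0, 0, 0, 0.5], [0, 0, 0, 0, 0.5], [0, 0, 0, 0, 0.5], [0, 0, 0, 0, 0.5], [0, 0, 0, 0, 0.5], [0, 0, 0, 0, 0.5], [0, 0, 0, 0, 0.5], [0, 0, 0, 0, 0.5]],
])

```text
time: 48.88
tool_pos: [0.4233, -0.2406, 0.4287]
ee_rot: [-3.142, -0.0, 0.82]
wrist_force: [-0.2, 0.2, -2.6]
width: 0.047
finger_force: 0.0
```

```bash
python3 - <<'E'
from h import *
L=[]
for i in range(3):
    s=shot('scene');h=cv2.cvtColor(s['image'],cv2.COLOR_RGB2HSV); m=(abs(h[...,0].astype(int)-112)<10)&(h[...,1]>150)&(h[...,2]>90)
    k,l,st,c=cv2.connectedComponentsWithStats(m.astype(np.uint8))
    print([(x.round(2),onz(s,*x,.197).round(3)) for x,y in zip(c,st) if 10<y[4]<100 and 350<x[0]<400 and 120<x[1]<180])
    if i==0: a=s['image']
print('motion',np.abs(a[100:260,320:440].astype(int)-s['image'][100:260,320:440]).max())
levers(s); o=obs(); print(o['tool_pos'],o['wrist_force'])
E
```

```text
[(array([374.68, 152.05]), array([ 0.616, -0.267,  0.197]))]
[(array([374.68, 152.05]), array([ 0.616, -0.267,  0.197]))]
[(array([374.78, 151.92]), array([ 0.617, -0.267,  0.197]))]
motion 232
l [366.7 206.5] r 0.069 lever deg 94.0 x 0.008 0.031 z 0.096
[ 0.42326574 -0.24067215  0.42866444] [ 0.16530239 -0.09006153 -2.59413875]
```

>>> apply_moves([
  [[0, 0, 0, 0, 0.5], [0, 0, 0, 0, 0.5], [0, 0, 0, 0, 0.5], [0, 0, 0, 0, 0.5], [0, 0, 0, 0, 0.5], [0, 0, 0, 0, 0.5], [0, 0, 0, 0, 0.5], [0, 0, 0, 0, 0.5], [0, 0, 0, 0, 0.5], [0, 0, 0, 0, 0.5]],
])

```text
time: 50.28
tool_pos: [0.4233, -0.2407, 0.4287]
ee_rot: [-3.142, -0.0, 0.82]
wrist_force: [-0.6, 0.1, -2.0]
width: 0.0469
finger_force: 0.0
```

>>> apply_moves([
  [[0, 0, 0, 0, 0.5], [0, 0, 0, 0, 0.5], [0, 0, 0, 0, 0.5], [0, 0, 0, 0, 0.5], [0, 0, 0, 0, 0.5], [0, 0, 0, 0, 0.5], [0, 0, 0, 0, 0.5], [0, 0, 0, 0, 0.5], [0, 0, 0, 0, 0.5], [0, 0, 0, 0, 0.5]],
])

```text
time: 51.52
tool_pos: [0.4233, -0.2406, 0.4287]
ee_rot: [-3.142, -0.0, 0.82]
wrist_force: [0.2, 0.8, -2.0]
width: 0.0471
finger_force: 0.0
```

>>> apply_moves([
  [[0, 0, 0, 0, 0.5], [0, 0, 0, 0, 0.5], [0, 0, 0, 0, 0.5], [0, 0, 0, 0, 0.5], [0, 0, 0, 0, 0.5], [0, 0, 0, 0, 0.5], [0, 0, 0, 0, 0.5], [0, 0, 0, 0, 0.5], [0, 0, 0, 0, 0.5], [0, 0, 0, 0, 0.5]],
])

```text
time: 52.78
tool_pos: [0.4233, -0.2406, 0.4287]
ee_rot: [-3.142, -0.0, 0.82]
wrist_force: [0.1, 0.3, -2.6]
width: 0.0468
finger_force: 0.0
```

```bash
python3 - <<'E'
from h import *
a=shot('scene','s12.png')['image'].astype(int)
for i in range(4):
    s=shot('scene'); d=np.abs(a[100:280,320:440]-s['image'][100:280,320:440]).max(2); print('changed px',(d>60).sum())
cv2.imwrite('pics/c12.png',cv2.resize(s['image'][110:310,250:460,::-1],(630,600),interpolation=cv2.INTER_CUBIC))
E
```

```text
changed px 404
changed px 1062
changed px 1359
changed px 1505
```

View pics/c12.png

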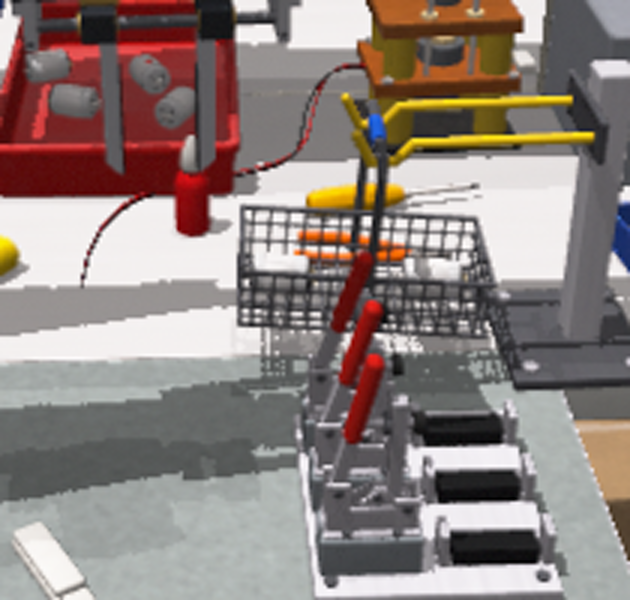

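The basket hangs on both prongs with the motors inside, but it still swings a little. I'll track how fast.

```bash
cat >> h.py <<'E'
def swing(n):
    P=None;tot=[0.];prev=None
    for i in range(n):
        g=cv2.cvtColor(shot('scene')['image'],cv2.COLOR_RGB2GRAY)
        # rim/wall patch left end of the basket
        if i==0: T=g[176:222,327:352]
        r=cv2.matchTemplate(g[166:232,312:367],T,cv2.TM_CCOEFF_NORMED);_,mx,_,(x,y)=cv2.minMaxLoc(r)
        print((x-15,y-10,round(mx,2)),end=' ')
E
python3 - <<'E'
from h import *
swing(16)
E
```

```text
(0, 0, 1.0) (0, 0, 0.99) (0, 0, 0.97) (1, 0, 0.9) (1, 1, 0.9) (2, 1, 0.9) (3, 1, 0.81) (3, 2, 0.82) (3, 2, 0.81) (3, 2, 0.81) (3, 2, 0.82) (3, 1, 0.81) (2, 1, 0.89) (1, 1, 0.87) (1, 1, 0.9) (1, 0, 0.9)
```

Swing is about ±3 mm with a 0.85 s period, roughly 0.03 m/s, already under the limit. I'll wait a little more and hand in.

>>> apply_moves([
  [[0, 0, 0, 0, 0.5], [0, 0, 0, 0, 0.5], [0, 0, 0, 0, 0.5], [0, 0, 0, 0, 0.5], [0, 0, 0, 0, 0.5], [0, 0, 0, 0, 0.5], [0, 0, 0, 0, 0.5], [0, 0, 0, 0, 0.5], [0, 0, 0, 0, 0.5], [0, 0, 0, 0, 0.5]],
])

```text
time: 55.08
tool_pos: [0.4233, -0.2407, 0.4286]
ee_rot: [-3.142, -0.0, 0.82]
wrist_force: [-0.1, -0.8, -2.5]
width: 0.047
finger_force: 0.0
```

>>> apply_moves([
  [[0, 0, 0, 0, 0.5], [0, 0, 0, 0, 0.5], [0, 0, 0, 0, 0.5], [0, 0, 0, 0, 0.5], [0, 0, 0, 0, 0.5], [0, 0, 0, 0, 0.5], [0, 0, 0, 0, 0.5], [0, 0, 0, 0, 0.5], [0, 0, 0, 0, 0.5], [0, 0, 0, 0, 0.5]],
])

```text
time: 56.32
tool_pos: [0.4233, -0.2407, 0.4287]
ee_rot: [3.142, -0.0, 0.82]
wrist_force: [-0.1, -0.3, -2.6]
width: 0.0471
finger_force: 0.0
```

>>> apply_moves([
  [[0, 0, 0, 0, 0.5], [0, 0, 0, 0, 0.5], [0, 0, 0, 0, 0.5], [0, 0, 0, 0, 0.5], [0, 0, 0, 0, 0.5], [0, 0, 0, 0, 0.5], [0, 0, 0, 0, 0.5], [0, 0, 0, 0, 0.5], [0, 0, 0, 0, 0.5], [0, 0, 0, 0, 0.5]],
])

```text
time: 57.58
tool_pos: [0.4233, -0.2406, 0.4286]
ee_rot: [-3.142, -0.0, 0.82]
wrist_force: [-0.3, -0.6, -1.6]
width: 0.047
finger_force: 0.0
```

>>> apply_moves([
  [[0, 0, 0, 0, 0.5], [0, 0, 0, 0, 0.5], [0, 0, 0, 0, 0.5], [0, 0, 0, 0, 0.5], [0, 0, 0, 0, 0.5], [0, 0, 0, 0, 0.5], [0, 0, 0, 0, 0.5], [0, 0, 0, 0, 0.5], [0, 0, 0, 0, 0.5], [0, 0, 0, 0, 0.5]],
])

```text
time: 58.82
tool_pos: [0.4233, -0.2407, 0.4287]
ee_rot: [3.142, -0.0, 0.82]
wrist_force: [-0.5, 0.6, -2.6]
width: 0.0467
finger_force: 0.0
```

```bash
python3 - <<'E'
from h import *
swing(18); print(ticket.close_job())
E
```

```text
(0, 0, 1.0) (0, 0, 1.0) (0, 0, 1.0) (0, 0, 1.0) (0, 0, 1.0) (0, 0, 1.0) (0, 0, 1.0) (0, 0, 1.0) (0, 0, 1.0) (0, 0, 1.0) (0, 0, 1.0) (0, 0, 1.0) (0, 0, 1.0) (0, 0, 1.0) (0, 0, 1.0) (0, 0, 1.0) (0, 0, 1.0) (0, 0, 1.0) the job is handed in; nothing more can be done
None
```

Job handed in at about 60 s, with no verdict returned: all three clamps stand open, both motors (left and right nests; the middle was empty) lie in the basket, it hangs still on both prongs, and I saw no contact with the bottle or test clip.

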